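# Scratch tester run with check weights

## Task

Run the scratch tester: stand every check weight upright on its load platform, then pull the stroke rod out to its middle click, and with the weights on the platform and the rod at that click press the start plunger right down to its stop and hold it there for two seconds. Then push the rod fully home with the weights still on the platform, and only after that stand every weight upright on the felt-topped wooden weight board; leave the two dropper bottles where they are.

Things in the scene. Friction and masses are not known exactly. Their poses are not given: they have to be found in the camera images.
- tester: Bench scratch tester, fixed; grey base 220 (x) x 220 (y) x 20 mm. Origin at the centre of the base's underside on the bench; its front (the rod's side) faces its own -x, z up. On its left (+y) half is the flat load platform; on its right (-y) half a white drive housing, x from -80 to 90 mm, y from -100 to -12 mm, top 86 mm above the bench.
- platform (a point): Centre of the fixed load platform's flat top, 45 mm above the bench; axes as the tester's. The plate has no rim: 108 mm from here to its front and back edges (x), 60 mm to its left edge (+y), and on its right (-y) the housing's upright side stands 60 mm from here. All three weights fit in a row along x, 46 mm apart.
- stroke_rod (a joint): How far the stroke rod is pulled out of the housing's front, m: 0 fully home, 0.018 the middle click, 0.036 the outer click (its end). A spring click draws it into the nearest of the three positions; about 6 N takes it out of one, halfway between two it lets go towards the next, and it stays put when released.
- rod_knob (a point): Centre of the black cylindrical knob (26 mm diameter, 24 mm long along the rod) on the 10 mm stroke rod, 55 mm above the bench and 55 mm before the housing's front face when home; it can be pinched from above across the tester's y. Axes as the tester's: pulling out moves it along the tester's -x.
- start_plunger (a joint): How far the start plunger is pressed, m: 0 up, 0.012 at its stop. A spring (about 3 N at first, 8 N at the stop) sends it up again when let go.
- plunger_top (a point): Centre of the top face of the start plunger's black mushroom head (34 mm diameter, flat top 24 mm), on top of the drive housing; 118 mm above the bench when up, pressed straight down.
- weight_board: Flat wooden weight board with a grey felt top, fixed on the bench, 220 (x) x 114 (y) x 8 mm, no rim. Origin at the centre of its underside.
- board_top (a point): Centre of the board's flat top, 8 mm above the bench; axes as the board's. The felt measures 208 (x) x 102 (y) mm. All three weights fit in a row along its length, 46 mm apart.
- weight_a: Knob check weight, 34 mm across at the body, 40 mm tall, 200 g: cylindrical body narrowing to a knob on top; grip it low round the body (fingertips about 5 mm above what it stands on). Origin at the centre of its underside, z up. It may be absent (None).
- weight_b: Knob check weight, 34 mm across at the body, 40 mm tall, 200 g: cylindrical body narrowing to a knob on top; grip it low round the body (fingertips about 5 mm above what it stands on). Origin at the centre of its underside, z up. It may be absent (None).
- weight_c: Knob check weight, 27 mm across at the body, 31 mm tall, 100 g: cylindrical body narrowing to a knob on top; grip it low round the body (fingertips about 5 mm above what it stands on). Origin at the centre of its underside, z up. It may be absent (None).
- weight_d: Knob check weight, 27 mm across at the body, 31 mm tall, 100 g: cylindrical body narrowing to a knob on top; grip it low round the body (fingertips about 5 mm above what it stands on). Origin at the centre of its underside, z up. It may be absent (None).
- dropper_2: Dropper bottle with a pointed cap, 33 mm across, 85 mm tall, a bystander to leave alone. Origin at the centre of its underside.
- dropper_3: Another such dropper bottle, a bystander to leave alone. Origin at the centre of its underside.

How it is judged:
On the way, in this order (a step that is already met when the one before it is completed fails the run):
1. every weight stands upright on the load platform, the rod still home (x of weight_a in the frame of platform between -0.098 and 0.098 m and y of weight_a in the frame of platform between -0.055 and 0.055 m and z of weight_a in the frame of platform between -0.004 and 0.006 m and angle between each of weight_a, weight_b, weight_c, weight_d's own z axis and vertical below 0.15 rad and linear speed of each of weight_a, weight_b, weight_c, weight_d below 0.03 m/s and x of weight_b in the frame of platform between -0.098 and 0.098 m and y of weight_b in the frame of platform between -0.055 and 0.055 m and z of weight_b in the frame of platform between -0.004 and 0.006 m and x of weight_c in the frame of platform between -0.098 and 0.098 m and y of weight_c in the frame of platform between -0.055 and 0.055 m and z of weight_c in the frame of platform between -0.004 and 0.006 m and x of weight_d in the frame of platform between -0.098 and 0.098 m and y of weight_d in the frame of platform between -0.055 and 0.055 m and z of weight_d in the frame of platform between -0.004 and 0.006 m and value of joint stroke_rod below 0.004 m), for 0.2 s.
2. the stroke rod rests at its middle click (within 4 mm), the weights on the platform (x of weight_a in the frame of platform between -0.098 and 0.098 m and y of weight_a in the frame of platform between -0.055 and 0.055 m and z of weight_a in the frame of platform between -0.004 and 0.006 m and angle between each of weight_a, weight_b, weight_c, weight_d's own z axis and vertical below 0.15 rad and linear speed of each of weight_a, weight_b, weight_c, weight_d below 0.03 m/s and x of weight_b in the frame of platform between -0.098 and 0.098 m and y of weight_b in the frame of platform between -0.055 and 0.055 m and z of weight_b in the frame of platform between -0.004 and 0.006 m and x of weight_c in the frame of platform between -0.098 and 0.098 m and y of weight_c in the frame of platform between -0.055 and 0.055 m and z of weight_c in the frame of platform between -0.004 and 0.006 m and x of weight_d in the frame of platform between -0.098 and 0.098 m and y of weight_d in the frame of platform between -0.055 and 0.055 m and z of weight_d in the frame of platform between -0.004 and 0.006 m and value of joint stroke_rod between 0.014 and 0.022 m and velocity of joint stroke_rod between -0.02 and 0.02 m/s), for 0.3 s.
3. the start plunger is held at its stop (past 10.5 mm) for 1.5 s with the rod at the middle click and the weights on the platform (x of weight_a in the frame of platform between -0.098 and 0.098 m and y of weight_a in the frame of platform between -0.055 and 0.055 m and z of weight_a in the frame of platform between -0.004 and 0.006 m and angle between each of weight_a, weight_b, weight_c, weight_d's own z axis and vertical below 0.15 rad and linear speed of each of weight_a, weight_b, weight_c, weight_d below 0.03 m/s and x of weight_b in the frame of platform between -0.098 and 0.098 m and y of weight_b in the frame of platform between -0.055 and 0.055 m and z of weight_b in the frame of platform between -0.004 and 0.006 m and x of weight_c in the frame of platform between -0.098 and 0.098 m and y of weight_c in the frame of platform between -0.055 and 0.055 m and z of weight_c in the frame of platform between -0.004 and 0.006 m and x of weight_d in the frame of platform between -0.098 and 0.098 m and y of weight_d in the frame of platform between -0.055 and 0.055 m and z of weight_d in the frame of platform between -0.004 and 0.006 m and value of joint stroke_rod between 0.014 and 0.022 m and value of joint start_plunger above 0.0105 m), for 1.5 s.
4. the rod is pushed home (within 4 mm) and the plunger is up, the weights still on the platform (all of step 1 and value of joint start_plunger below 0.003 m), for 0.2 s.
At the end, for the whole second after the job is handed in: Every weight stands upright (within 0.15 rad) and still on the board, its centre within 100 mm (board x) and 52 mm (board y) of the board's centre; the rod is home (within 4 mm) and the plunger is up (x of weight_a in the frame of board_top between -0.1 and 0.1 m and y of weight_a in the frame of board_top between -0.052 and 0.052 m and z of weight_a in the frame of board_top between -0.004 and 0.006 m and angle between each of weight_a, weight_b, weight_c, weight_d's own z axis and vertical below 0.15 rad and linear speed of each of weight_a, weight_b, weight_c, weight_d below 0.03 m/s and x of weight_b in the frame of board_top between -0.1 and 0.1 m and y of weight_b in the frame of board_top between -0.052 and 0.052 m and z of weight_b in the frame of board_top between -0.004 and 0.006 m and x of weight_c in the frame of board_top between -0.1 and 0.1 m and y of weight_c in the frame of board_top between -0.052 and 0.052 m and z of weight_c in the frame of board_top between -0.004 and 0.006 m and x of weight_d in the frame of board_top between -0.1 and 0.1 m and y of weight_d in the frame of board_top between -0.052 and 0.052 m and z of weight_d in the frame of board_top between -0.004 and 0.006 m and value of joint stroke_rod below 0.004 m and value of joint start_plunger below 0.003 m); the robot touches nothing.
It fails at once if the plunger is pressed (past 6 mm) while the rod is not at its middle click (value of joint start_plunger above 0.006 m and (value of joint stroke_rod below 0.012 m or value of joint stroke_rod above 0.024 m)).
It fails at once if a dropper bottle is moved by more than 30 mm or tipped (distance of any of dropper_2, dropper_3 from where it was at the start of the episode above 0.03 m or angle between any of dropper_2, dropper_3's own z axis and vertical above 0.3 rad).
Of weight_a, weight_b, weight_c, weight_d only 2 to 3 are there at a start; the rules pass over those that are not, and their reading is None.
At some moment in a run one of weight_a, weight_b, weight_c, weight_d may be knocked a few centimetres aside while the robot is not near it.
Once in a run the grip may slacken for a moment while it holds something.
It also fails if it takes over 208 s, if anything falls off the work surface, if the arm or the gripper's body presses on something with over 40 N, if the wrist force passes 120 N, or if a joint passes its speed limit or range.

## Robot

A 6-joint arm with a two-finger parallel gripper is mounted at the origin on the work surface; the furniture and walls round the work are solid. World frame = base frame: x ahead of the robot, y to its left, z up, the work surface at z = 0. Lengths are in m, angles in rad, forces in N, time in s.
With the tool pointing down it reaches from about 0.3 to 0.95 m from the base axis. Payload 3.1 kg.
Tool frame: the origin (TCP) lies at the very end of the fingers, on their centre line; the grasp point (between the pads) lies 19 mm behind it; z points along the fingers, y is the line along which they close (so a half turn about z gives the same grasp; the last joint's range is limited). The gripper opens to 85 mm and grips with 20 to 120 N. Pads are 22 mm wide; open, the fingers measure 114 mm over their backs; the gripper's body (76 mm by 85 mm) begins 54 mm behind the grasp point. The pads swing forward as they close: fully open they stand 13 mm farther back than shut.
Start: joints at [1.046, 0.308, 1.634, -0, 1.2, -0.07], TCP at [0.275, 0.561, 0.231] pointing down, gripper open.
Joint ranges: [-3.06, 3.06], [-0.79, 1.96], [0.05, 2.63], [-1.19, 4.34], [0.05, 2.64], [-2.94, 2.94]. Speed limits (rad/s): [2.79, 2.79, 3.14, 3.14, 3.14, 3.14].

## Interface

Orientations are given as [roll, pitch, yaw] about the fixed x, y, z axes, in that order (R = Rz(yaw) Ry(pitch) Rx(roll)).
In Python, from bench import r gives the robot as it stands.
- The arm moves only by the tool arm_command, never from a script. Its argument "targets" is a list of rows, each a list of 7 numbers: the shift along the tool's x, y, z in m, then the turn, a rotation vector about the tool's x, y, z in degrees, then the opening, from 0 (shut) to 1 (fully open). In form: [[x, y, z, ax, ay, az, grip], ...]. A call has 1 to 10 rows; each row shifts and turns the commanded pose from where the row before left it, along the tool's axes as they then stand; what a row does not reach is not made up. A row lasts 1/8 s, in which the tool goes at most 62.5 mm and 10.7 degrees, less where a joint would pass 70% of its speed; a pose out of reach is approached as far as the arm can. A call with a gripper value outside its range is refused whole. The fingers move at their own pace and stop on an object; "grip_force" is the grip in N (left out, the last holds). Time passes only in rows, so rows that do not move let the fingers close. It gives the time, the measured TCP pose, the force and the opening at its end, in the units of the state.
- r.state(): the state, without advancing time (a new reading comes with each control period).
- r.capture(name): name is "side" or "top"; returns (picture, depth): 384x512x3 uint8, red, green, blue; 384x512 float32, m along the optical axis (not along the pixel's ray), 0 where there is no reading.
- r.get_calibration(name): a dict with "K" (3x3 intrinsics, pixels), "world_from_camera" (4x4, takes a point from camera to world coordinates). Camera axes: x right, y up, looking along -z (the intrinsics and any distortion apply to the point x, -y, -z); pixel columns grow to the right and rows downward; lengths in m; the calibration is good to about 2 mm. A picture is of the moment at which its call begins. get_calibration takes no time and is no camera call.
- r.close_job(): hands the job in, once; it reports no verdict.
The state is a dict: "t": time; "joint_pos": joint angles; "qd": joint speeds; "joint_torque": joint torques, N m; "tcp_pos": TCP position; "tcp_rot": TCP orientation; "force": force on the tool from outside, world axes, zero at the start; "moment": the same for the moment, N m; "width": finger opening in m.
Only numpy, scipy, OpenCV 4.12 (cv2) and the standard library are available. Lean on these libraries where they do the work, as an engineer would, in place of code of your own. Each camera call takes 0.05 s, during which the arm holds its last target. There are 200 camera calls.

## Working session

There is one attempt and no reset: what is moved stays moved. The work goes in short steps, Python scripts to look and compute and a tool call to move; the robot and the scene stay as the last step left them, time stands still between calls to the robot, and variables do not carry over. Pictures are saved under pics/ and viewed, on a budget of 14 in all, crops included, one or two more only if the job needs it, and the job is handed in when it is done.

Besides the shell and the picture viewer there is one more tool, called in YAML: its name, and indented under it one key for each argument. arm_command: Moves the arm, as the interface text tells. Its arguments: {"type":"object","properties":{"targets":{"type":"array","items":{"type":"array","items":{"type":"number"}}},"grip_force":{"type":"number"}},"required":["targets"]}

```bash
ls; mkdir -p pics; cat > h.py <<'E'
import numpy as np, cv2
from bench import r
from scipy.spatial.transform import Rotation as R
def world(name,depth):
    c=r.get_calibration(name); K=np.array(c["K"]); T=np.array(c["world_from_camera"])
    v,u=np.mgrid[0:depth.shape[0],0:depth.shape[1]]
    p=np.stack([(u-K[0,2])/K[0,0]*depth,-(v-K[1,2])/K[1,1]*depth,-depth],-1)
    return p@T[:3,:3].T+T[:3,3]
E
python3 - <<'E'
from h import *
print(r.state()); 
for n in("top","side"):
    p,d=r.capture(n); c=r.get_calibration(n); print({k:np.round(v,3) if not isinstance(v,str) else v for k,v in c.items()})
    np.savez(f"{n}0.npz",p=p,d=d,w=world(n,d))
    cv2.imwrite(f"pics/{n}0.png",cv2.resize(p[:,:,::-1],(768,576)))
E
```

```text
pics
{'t': 0.0, 'joint_pos': array([ 1.04628698e+00,  3.09028320e-01,  1.63515034e+00,  1.70601981e-05,
        1.19964883e+00, -6.97205967e-02]), 'qd': array([-0.00013752, -0.00162009,  0.00027921,  0.00067458, -0.00033812,
       -0.00014606]), 'joint_torque': array([ 8.64492686e-04, -4.15236604e+01, -2.76674491e+01,  1.01668086e-04,
        1.00468975e-02,  1.21121170e-05]), 'tcp_pos': array([0.27418193, 0.56077308, 0.23004976]), 'tcp_rot': array([-3.13936436e+00, -1.71533794e-04,  2.68679751e+00]), 'force': array([-0.22636058, -1.19395749,  0.07756088]), 'moment': array([ 0.00228759, -0.02627419,  0.005298  ]), 'width': 0.08557171138479558}
{'K': array([[360.392,   0.   , 252.895],
       [  0.   , 360.392, 189.16 ],
       [  0.   ,   0.   ,   1.   ]]), 'world_from_camera': array([[ 0.022,  0.996, -0.083,  0.42 ],
       [-1.   ,  0.022, -0.003,  0.094],
       [-0.002,  0.083,  0.997,  1.016],
       [ 0.   ,  0.   ,  0.   ,  1.   ]])}
{'K': array([[400.903,   0.   , 251.711],
       [  0.   , 400.903, 193.779],
       [  0.   ,   0.   ,   1.   ]]), 'world_from_camera': array([[ 0.954,  0.116, -0.277,  0.241],
       [-0.3  ,  0.394, -0.869, -0.721],
       [ 0.008,  0.912,  0.41 ,  0.508],
       [ 0.   ,  0.   ,  0.   ,  1.   ]])}
```

View pics/top0.png

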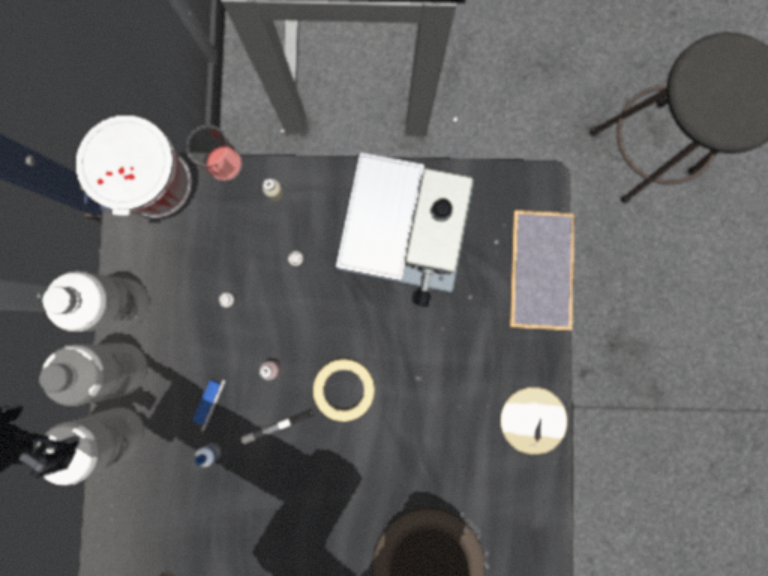

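View pics/side0.png

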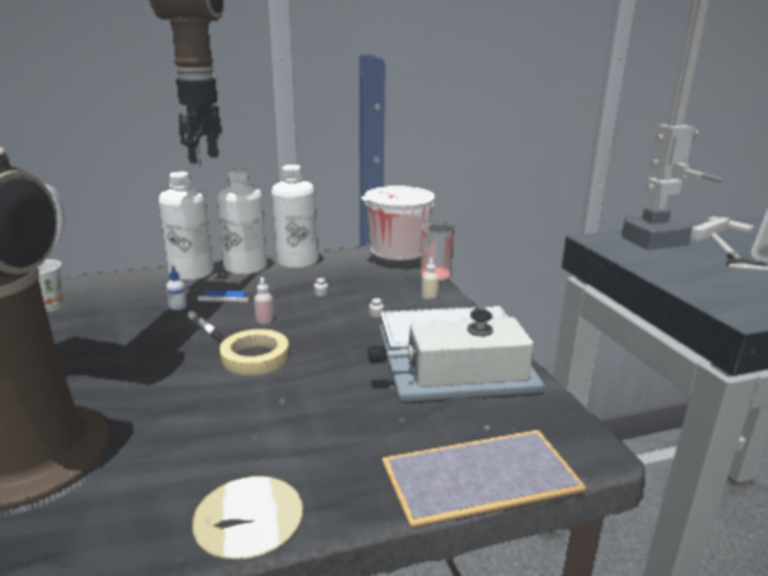

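The top view shows two weights, at (295,258) and (226,299). The tester is near (410,220) with its knob at (423,297), and the board is at (543,270). Droppers are at (272,187), (269,370) and (205,455). Next I'll measure positions.

```bash
python3 - <<'E'
from h import *
D=np.load("top0.npz"); w=D["w"]; p=D["p"]; d=D["d"]; ok=d>0
def box(u0,v0,u1,v1):
    m=np.zeros(d.shape,bool); m[int(v0/1.5):int(v1/1.5),int(u0/1.5):int(u1/1.5)]=1; return m&ok
t=box(250,380,560,480); print("bench z",np.median(w[t][:,2]))
for n,b in dict(w1=(275,238,316,280),w2=(206,278,248,320),dp1=(255,170,290,205),dp2=(250,350,290,390)).items():
    q=w[box(*b)]; q=q[(q[:,2]>.012)]; hi=q[q[:,2]>q[:,2].max()-.012]
    print(n,len(q),q.mean(0).round(4),q.min(0).round(4),q.max(0).round(4),"top",hi.mean(0).round(4),len(hi))
T=box(330,145,490,310)
def rect(n,z0,z1,m):
    q=w[m&(w[...,2]>z0)&(w[...,2]<z1)]; 
    rc=cv2.minAreaRect((q[:,:2]*1000).astype(np.float32)); print(n,len(q),np.round(rc[0],1),np.round(rc[1],1),round(rc[2],2),q[:,2].mean().round(4))
rect("plat",.038,.052,T&box(330,145,425,285)); rect("house",.08,.092,T); rect("plung",.108,.13,T); rect("knob",.05,.085,box(405,280,440,312))
hsv=cv2.cvtColor(p,cv2.COLOR_RGB2HSV); 
B=box(500,200,585,340); g=p.astype(int)
q=w[B&(g.sum(-1)>240)]; rc=cv2.minAreaRect((q[:,:2]*1000).astype(np.float32)); print("board",rc,np.median(q[:,2]))
# all blobs 1.5..6 cm high
m=((w[...,2]>.015)&(w[...,2]<.13)&ok&(w[...,0]>.15)&(w[...,0]<.8)&(abs(w[...,1])<.7)).astype(np.uint8)
n,l,s,c=cv2.connectedComponentsWithStats(m)
for i in range(1,n):
    if s[i,4]>15:
        q=w[l==i]; print(s[i,4],(c[i]*1.5).round(),q.mean(0).round(3),q[:,2].max().round(3))
E
```

```text
bench z 0.0017107123141215652
w1 77 [0.5462 0.2549 0.0239] [0.5337 0.2428 0.0125] [0.56   0.2684 0.0339] top [0.5479 0.2563 0.0293] 37
w2 77 [0.4672 0.3792 0.0239] [0.456  0.3679 0.0142] [0.481  0.3934 0.0338] top [0.4682 0.3809 0.029 ] 37
dp1 154 [0.6682 0.2962 0.0501] [0.6566 0.2835 0.0121] [0.6875 0.3142 0.0869] top [0.6728 0.3    0.0813] 9
dp2 150 [0.3437 0.2882 0.0519] [0.3265 0.2758 0.0139] [0.3582 0.3068 0.0867] top [0.3427 0.292  0.0818] 10
plat 3423 [624.4  87.4] [146.  216.8] 79.88 0.0456
house 1951 [612.2  -2.9] [ 88.1 172. ] 79.91 0.0864
plung 136 [627.6  -5.5] [31.8 31.3] 64.33 0.1178
knob 128 [487.2  19.3] [25.7 48.9] 79.18 0.0634
board ((651.1964721679688, -371.97735595703125), (484.44219970703125, 488.4308166503906), 89.41997528076172) 0.007539428334681908
5095 [ 40. 268.] [0.516 0.69  0.078] 0.13
818 [212. 152.] [0.73  0.402 0.07 ] 0.116
590 [170. 193.] [0.651 0.469 0.078] 0.128
6269 [404. 224.] [0.608 0.056 0.059] 0.124
151 [272. 190.] [0.668 0.296 0.051] 0.087
72 [294. 259.] [0.546 0.255 0.025] 0.034
697 [125. 304.] [0.454 0.538 0.077] 0.13
76 [226. 300.] [0.467 0.379 0.024] 0.034
704 [123. 369.] [0.342 0.536 0.076] 0.13
147 [269. 370.] [0.344 0.288 0.053] 0.087
697 [342. 390.] [0.308 0.16  0.024] 0.03
800 [118. 434.] [0.233 0.537 0.076] 0.13
16 [302. 416.] [0.259 0.233 0.016] 0.019
16 [ 34. 446.] [0.202 0.698 0.047] 0.05
176 [205. 456.] [0.193 0.394 0.051] 0.086
242 [ 14. 475.] [0.165 0.697 0.094] 0.13
```

arm_command:
  targets:
    - [0, 0, -0.05, 0, 0, 0, 1]
    - [0, 0, 0, 0, 0, 10.6, 1]
    - [0, 0, 0, 0, 0, 10.6, 1]
    - [0, 0, 0, 0, 0, 10.6, 1]
    - [0, 0, 0, 0, 0, 10.6, 1]
    - [0, 0, 0, 0, 0, 10.6, 1]
    - [0, 0, 0, 0, 0, 10.6, 1]
    - [0, 0, 0, 0, 0, 10.4, 1]
    - [0, 0, 0, 0, 0, 0, 1]
  grip_force: 60

```text
t: 1.23
tcp_pos: [0.2744, 0.5611, 0.2806]
tcp_rot: [-3.141, 0.001, 1.397]
force: [-0.5, 0.3, 0.4]
width: 0.0854
```

```bash
cat >> h.py <<'E'
def go(x,y,z,yaw=None):
    "tool-frame shift and turn from the measured pose to a tool-down goal"
    s=r.state(); M=R.from_euler("xyz",s["tcp_rot"]); dl=np.array([x,y,z])-s["tcp_pos"]
    print("t",round(s["t"],2),"tcp",s["tcp_pos"].round(4),np.degrees(s["tcp_rot"]).round(2),"w",round(s["width"],4),"F",s["force"].round(1))
    print(" shift mm",(M.inv().apply(dl)*1000).round(1))
    if yaw is not None: print(" turn",np.degrees((M.inv()*R.from_euler("xyz",[np.pi,0,np.radians(yaw)])).as_rotvec()).round(2))
TO=np.array([.6170,.0531]); TY=np.radians(-10.05)
def tw(x,y):  # tester xy -> world xy
    c,s=np.cos(TY),np.sin(TY); return TO+np.array([c*x-s*y,s*x+c*y])
E
python3 - <<'E'
from h import *
go(.4685,.3807,.1,80)
D=np.load("top0.npz"); w=D["w"]; p=D["p"].astype(int)
# board: purple felt / orange frame vs bench
c=r.get_calibration("top"); K=np.array(c["K"]);T=np.array(c["world_from_camera"])
P=[]
for u,v in [(514,211),(574,213),(573,328),(511,327)]:
    ray=T[:3,:3]@np.array([(u/1.5-K[0,2])/K[0,0],-(v/1.5-K[1,2])/K[1,1],-1]); k=(.008-T[2,3])/ray[2]; P.append(T[:3,3]+k*ray)
P=np.array(P); print(P.round(4),P.mean(0).round(4), [np.linalg.norm(P[i]-P[i-1]).round(4) for i in range(4)])
b=P[0]+P[1]-P[2]-P[3]; print("board yaw",np.degrees(np.arctan2(b[1],b[0])))
print("plat",tw(0,.048),tw(.045,.048),tw(-.045,.048))
E
```

```text
t 1.23 tcp [0.2744 0.5611 0.2806] [-1.7998e+02  7.0000e-02  8.0060e+01] w 0.0854 F [-0.5  0.3  0.4]
 shift mm [-144.   222.4  180.7]
 turn [-0.02  0.07  0.06]
[[ 0.648  -0.1542  0.008 ]
 [ 0.6466 -0.2676  0.008 ]
 [ 0.4297 -0.264   0.008 ]
 [ 0.4291 -0.1489  0.008 ]] [ 0.5384 -0.2087  0.008 ] [np.float64(0.219), np.float64(0.1134), np.float64(0.2169), np.float64(0.1151)]
board yaw -1.1734214526363793
plat [0.62537636 0.10036348] [0.66968587 0.09251064] [0.58106685 0.10821632]
```

arm_command:
  targets:
    - [-0.036, 0.0556, 0.02, 0, 0, 0, 1]
    - [-0.036, 0.0556, 0.03, 0, 0, 0, 1]
    - [-0.036, 0.0556, 0.03, 0, 0, 0, 1]
    - [-0.036, 0.0556, 0.03, 0, 0, 0, 1]
    - [0, 0, 0.05, 0, 0, 0, 1]
    - [0, 0, 0.02, 0, 0, 0, 1]
    - [0, 0, 0, 0, 0, 0, 1]

```text
t: 2.1
tcp_pos: [0.4417, 0.4036, 0.114]
tcp_rot: [-3.139, 0.003, 1.397]
force: [-0.2, -0.8, 0.4]
width: 0.0852
```

```bash
python3 - <<'E'
from h import *
p,d=r.capture("top"); w=world("top",d); np.savez("t1.npz",p=p,w=w)
cv2.imwrite("pics/t1.png",cv2.resize(p[160:260,100:240,::-1],(700,500),interpolation=cv2.INTER_CUBIC))
p,d=r.capture("side");cv2.imwrite("pics/s1.png",cv2.resize(p[110:250,130:330,::-1],(800,560),interpolation=cv2.INTER_CUBIC))
go(.4685,.3807,.006,80)
E
```

```text
t 2.2 tcp [0.4437 0.4056 0.1172] [ 1.7992e+02 -9.0000e-02  8.0070e+01] w 0.0853 F [ 0.7 -0.1  0.4]
 shift mm [-20.4  28.6 111.2]
 turn [ 0.08 -0.09  0.07]
```

View pics/s1.png

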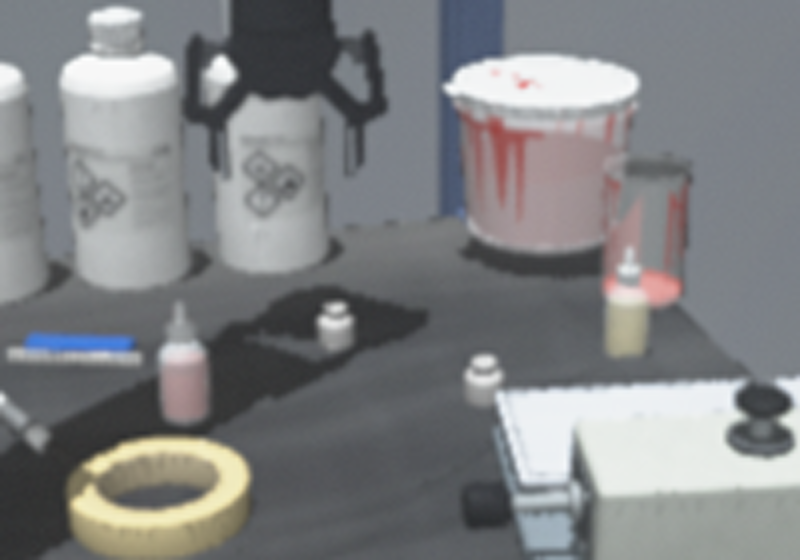

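The weight stands upright and clear at (335,325) of the crop. The other is at (483,378). Descending on the first one.

arm_command:
  targets:
    - [-0.01, 0.0143, 0.02, 0, 0, 0, 1]
    - [-0.01, 0.0143, 0.03, 0, 0, 0, 1]
    - [0, 0, 0.03, 0, 0, 0, 1]
    - [0, 0, 0.02, 0, 0, 0, 1]
    - [0, 0, 0.005, 0, 0, 0, 1]
    - [0, 0, 0, 0, 0, 0, 1]
    - [0, 0, 0, 0, 0, 0, 1]

```text
t: 3.08
tcp_pos: [0.4689, 0.3804, 0.0121]
tcp_rot: [3.14, -0.002, 1.396]
force: [-0.1, -0.6, -0.7]
width: 0.0855
```

```bash
python3 - <<'E'
from h import *
p,d=r.capture("top"); w=world("top",d)
cv2.imwrite("pics/t2.png",cv2.resize(p[150:250,100:220,::-1],(720,600),interpolation=cv2.INTER_CUBIC))
go(.4685,.3807,.005,80)
E
```

```text
t 3.12 tcp [0.4689 0.3804 0.0122] [ 1.7989e+02 -1.0000e-01  7.9970e+01] w 0.0855 F [ 0.2 -0.4 -0.2]
 shift mm [ 0.2 -0.5  7.2]
 turn [ 0.11 -0.1  -0.03]
```

arm_command:
  targets:
    - [0, 0, 0.006, 0, 0, 0, 1]
    - [0, 0, 0, 0, 0, 0, 0.2]
    - [0, 0, 0, 0, 0, 0, 0.1]
    - [0, 0, 0, 0, 0, 0, 0.1]
    - [0, 0, 0, 0, 0, 0, 0.1]
    - [0, 0, 0, 0, 0, 0, 0.1]
    - [0, 0, 0, 0, 0, 0, 0.1]
    - [0, 0, 0, 0, 0, 0, 0.1]

```text
t: 4.12
tcp_pos: [0.4683, 0.3798, 0.0053]
tcp_rot: [3.141, -0.001, 1.395]
force: [0.1, 0.0, 4.1]
width: 0.0236
```

```bash
python3 - <<'E'
from h import *
a=tw(-.045,.05); go(*a,.15,80)
E
```

```text
t 4.12 tcp [0.4683 0.3798 0.0053] [ 1.7996e+02 -4.0000e-02  7.9940e+01] w 0.0236 F [0.1 0.  4.1]
 shift mm [-245.7  158.5 -144.8]
 turn [ 0.04 -0.04 -0.06]
```

arm_command:
  targets:
    - [0, 0, 0, 0, 0, 0, 0.1]
    - [0, 0, -0.03, 0, 0, 0, 0.1]
    - [0, 0, -0.03, 0, 0, 0, 0.1]
    - [0, 0, 0, 0, 0, 0, 0.1]

```text
t: 4.62
tcp_pos: [0.4695, 0.3806, 0.0666]
tcp_rot: [3.138, -0.003, 1.395]
force: [-0.5, 0.2, -1.1]
width: 0.0239
```

```bash
python3 - <<'E'
from h import *
p,d=r.capture("side");cv2.imwrite("pics/s2.png",cv2.resize(p[130:230,150:290,::-1],(770,550),interpolation=cv2.INTER_CUBIC))
go(*tw(-.045,.05),.13,80)
E
```

```text
t 4.67 tcp [0.4682 0.3797 0.065 ] [ 1.7995e+02 -4.0000e-02  7.9940e+01] w 0.0238 F [-0.3 -0.8 -1.5]
 shift mm [-245.5  158.6  -65.1]
 turn [ 0.05 -0.04 -0.06]
```

View pics/s2.png

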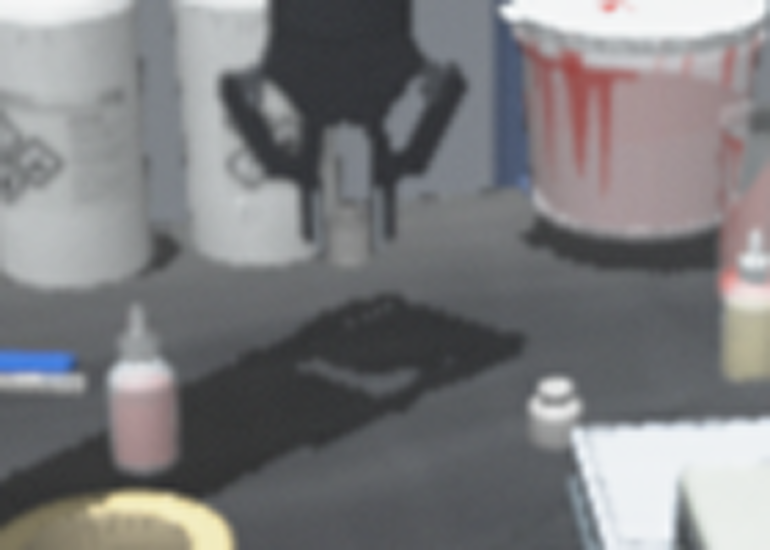

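Picked upright (348,240); the second weight is at (553,410), unmoved. Carrying it to the platform.

arm_command:
  targets:
    - [0, 0, -0.035, 0, 0, 0, 0.1]
    - [-0.0307, 0.0198, -0.03, 0, 0, 0, 0.1]
    - [-0.0307, 0.0198, 0, 0, 0, 0, 0.1]
    - [-0.0307, 0.0198, 0, 0, 0, 0, 0.1]
    - [-0.0307, 0.0198, 0, 0, 0, 0, 0.1]
    - [-0.0307, 0.0198, 0, 0, 0, 0, 0.1]
    - [-0.0307, 0.0198, 0, 0, 0, 0, 0.1]
    - [-0.0307, 0.0198, 0, 0, 0, 0, 0.1]
    - [-0.0307, 0.0198, 0, 0, 0, 0, 0.1]
    - [0, 0, 0, 0, 0, 0, 0.1]

```text
t: 5.92
tcp_pos: [0.5804, 0.1076, 0.1275]
tcp_rot: [-3.138, 0.001, 1.392]
force: [-0.9, 1.2, -0.6]
width: 0.024
```

```bash
python3 - <<'E'
from h import *
go(*tw(-.045,.05),.051,80)
E
```

```text
t 5.92 tcp [0.5804 0.1076 0.1275] [-1.7982e+02  8.0000e-02  7.9740e+01] w 0.024 F [-0.9  1.2 -0.6]
 shift mm [ 2.8  0.8 76.5]
 turn [-0.19  0.08 -0.26]
```

arm_command:
  targets:
    - [0, 0, 0.03, 0, 0, 0, 0.1]
    - [0, 0, 0.03, 0, 0, 0, 0.1]
    - [0, 0, 0.012, 0, 0, 0, 0.1]
    - [0, 0, 0.003, 0, 0, 0, 0.1]
    - [0, 0, 0, 0, 0, 0, 0.1]
    - [0, 0, 0, 0, 0, 0, 0.1]

```text
t: 6.68
tcp_pos: [0.5822, 0.1103, 0.0561]
tcp_rot: [3.139, -0.001, 1.395]
force: [-0.2, -0.9, -0.9]
width: 0.0238
```

```bash
python3 - <<'E'
from h import *
go(*tw(-.045,.05),.051,80)
p,d=r.capture("side");cv2.imwrite("pics/s3.png",cv2.resize(p[150:290,200:380,::-1],(720,560),interpolation=cv2.INTER_CUBIC))
E
```

```text
t 6.67 tcp [0.5822 0.1103 0.0561] [ 1.7986e+02 -4.0000e-02  7.9950e+01] w 0.0238 F [-0.2 -0.9 -0.9]
 shift mm [-0.3 -0.7  5.1]
 turn [ 0.14 -0.04 -0.05]
```

View pics/s3.png

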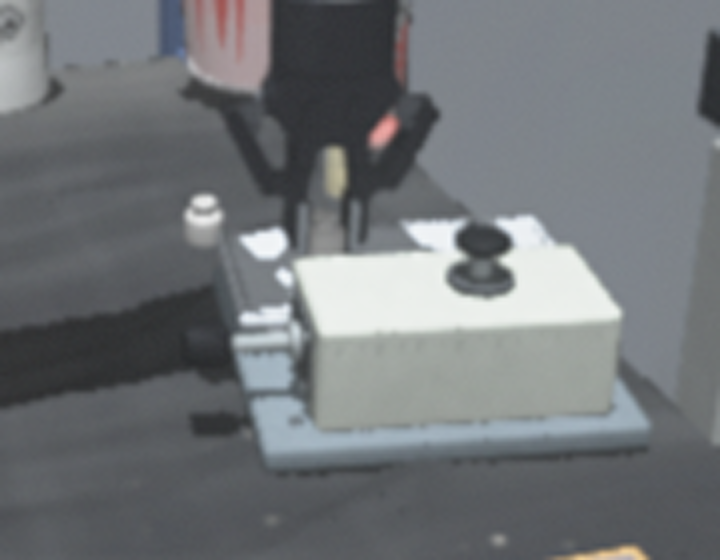

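The weight hangs straight just above the platform at (325,225). Lowering and releasing it.

arm_command:
  targets:
    - [0, 0, 0.003, 0, 0, 0, 0.1]
    - [0, 0, 0.002, 0, 0, 0, 0.1]
    - [0, 0, 0, 0, 0, 0, 0.1]
    - [0, 0, 0, 0, 0, 0, 0.4]
    - [0, 0, 0, 0, 0, 0, 0.7]
    - [0, 0, 0, 0, 0, 0, 0.7]
    - [0, 0, 0, 0, 0, 0, 0.7]
    - [0, 0, -0.02, 0, 0, 0, 0.7]
    - [0, 0, -0.03, 0, 0, 0, 0.7]
    - [0, 0, -0.03, 0, 0, 0, 0.7]

```text
t: 7.98
tcp_pos: [0.5815, 0.1101, 0.132]
tcp_rot: [3.14, -0.0, 1.395]
force: [0.1, 0.7, -0.3]
width: 0.0597
```

```bash
cat >> h.py <<'E'
def find(name="top",w=None):
    "short objects: on bench, on platform, on board"
    if w is None: p,d=r.capture(name); w=world(name,d)
    def f(lo,hi,sel,lab,fr):
        m=((w[...,2]>lo)&(w[...,2]<hi)&sel).astype(np.uint8); n,l,s,c=cv2.connectedComponentsWithStats(m)
        for i in range(1,n):
            if s[i,4]>20:
                q=w[l==i]; ctr=(q.min(0)+q.max(0))/2; print(lab,s[i,4],"w",ctr[:2].round(4),"ztop",q[:,2].max().round(3),"local",fr(ctr[:2]).round(4))
    c,s=np.cos(TY),np.sin(TY); L=(w[...,:2]-TO)@np.array([[c,-s],[s,c]])
    tl=lambda a:(a-TO)@np.array([[c,-s],[s,c]])-[0,.048]
    onp=(abs(L[...,0])<.115)&(L[...,1]>-.006)&(L[...,1]<.112)
    f(.055,.085,onp,"plat",tl)
    bench=(w[...,0]>.25)&(w[...,0]<.75)&(abs(w[...,1])<.47)&~((abs(L[...,0])<.19)&(abs(L[...,1])<.125))
    f(.017,.05,bench,"bench/board",lambda a:a-[.5384,-.2087])
E
python3 - <<'E'
from h import *
find(); go(.5468,.2556,.1,80)
E
```

```text
bench/board 56 w [0.7333 0.4289] ztop 0.05 local [0.1949 0.6376]
bench/board 109 w [0.7187 0.3934] ztop 0.05 local [0.1803 0.6021]
bench/board 68 w [0.6785 0.4607] ztop 0.05 local [0.1401 0.6694]
bench/board 67 w [0.6718 0.2991] ztop 0.05 local [0.1334 0.5078]
bench/board 72 w [0.5467 0.2556] ztop 0.036 local [0.0083 0.4643]
bench/board 72 w [0.3422 0.2911] ztop 0.05 local [-0.1962  0.4998]
bench/board 201 w [0.3092 0.2002] ztop 0.028 local [-0.2292  0.4089]
t 8.03 tcp [0.5848 0.1105 0.1369] [ 1.7949e+02 -1.5000e-01  7.9950e+01] w 0.0597 F [1.3 0.  2.3]
 shift mm [136.1 -63.   36.7]
 turn [ 0.51 -0.15 -0.05]
```

arm_command:
  targets:
    - [0.034, -0.0157, 0, 0, 0, 0, 1]
    - [0.034, -0.0157, 0, 0, 0, 0, 1]
    - [0.034, -0.0157, 0, 0, 0, 0, 1]
    - [0.034, -0.0157, 0, 0, 0, 0, 1]
    - [0, 0, 0.03, 0, 0, 0, 1]
    - [0, 0, 0.03, 0, 0, 0, 1]
    - [0, 0, 0.03, 0, 0, 0, 1]
    - [0, 0, 0.02, 0, 0, 0, 1]
    - [0, 0, 0, 0, 0, 0, 1]
    - [0, 0, 0, 0, 0, 0, 1]

```text
t: 9.28
tcp_pos: [0.544, 0.2553, 0.021]
tcp_rot: [3.14, -0.001, 1.395]
force: [0.6, 1.0, 0.3]
width: 0.0851
```

```bash
python3 - <<'E'
from h import *
find(); go(.5468,.2556,.006,80)
E
```

```text
plat 83 w [0.5789 0.1134] ztop 0.079 local [-0.048   0.0047]
bench/board 54 w [0.733  0.4286] ztop 0.049 local [0.1946 0.6373]
bench/board 107 w [0.7179 0.3926] ztop 0.05 local [0.1795 0.6013]
bench/board 69 w [0.6795 0.461 ] ztop 0.05 local [0.1411 0.6697]
bench/board 463 w [0.3085 0.1491] ztop 0.03 local [-0.2299  0.3578]
t 9.32 tcp [0.5444 0.2554 0.0213] [ 1.7986e+02 -9.0000e-02  7.9930e+01] w 0.0853 F [0.  0.  0.8]
 shift mm [ 0.6  2.3 15.4]
 turn [ 0.14 -0.09 -0.07]
```

First weight stands on the platform at local (-48, +5) mm.

arm_command:
  targets:
    - [0, 0.002, 0.01, 0, 0, 0, 1]
    - [0, 0, 0.005, 0, 0, 0, 0.5]
    - [0, 0, 0, 0, 0, 0, 0.1]
    - [0, 0, 0, 0, 0, 0, 0.1]
    - [0, 0, 0, 0, 0, 0, 0.1]
    - [0, 0, 0, 0, 0, 0, 0.1]
    - [0, 0, 0, 0, 0, 0, 0.1]
    - [0, 0, -0.04, 0, 0, 0, 0.1]
    - [0, 0, -0.04, 0, 0, 0, 0.1]
    - [0, 0, -0.035, 0, 0, 0, 0.1]

```text
t: 10.58
tcp_pos: [0.5444, 0.2544, 0.1206]
tcp_rot: [-3.141, 0.0, 1.395]
force: [0.4, -0.0, -1.8]
width: 0.0241
```

```bash
python3 - <<'E'
from h import *
go(*tw(.045,.05),.051,80)
E
```

```text
t 10.57 tcp [0.5444 0.2544 0.1206] [-1.7995e+02  3.0000e-02  7.9940e+01] w 0.0241 F [ 0.4 -0.  -1.8]
 shift mm [-135.5  151.7   69.5]
 turn [-0.05  0.03 -0.06]
```

arm_command:
  targets:
    - [-0.0226, 0.0253, 0, 0, 0, 0, 0.1]
    - [-0.0226, 0.0253, 0, 0, 0, 0, 0.1]
    - [-0.0226, 0.0253, 0, 0, 0, 0, 0.1]
    - [-0.0226, 0.0253, 0, 0, 0, 0, 0.1]
    - [-0.0226, 0.0253, 0, 0, 0, 0, 0.1]
    - [-0.0226, 0.0253, 0, 0, 0, 0, 0.1]
    - [0, 0, 0, 0, 0, 0, 0.1]
    - [0, 0, 0.03, 0, 0, 0, 0.1]
    - [0, 0, 0.03, 0, 0, 0, 0.1]
    - [0, 0, 0, 0, 0, 0, 0.1]

```text
t: 11.82
tcp_pos: [0.6663, 0.0951, 0.0559]
tcp_rot: [-3.132, 0.002, 1.396]
force: [0.1, 0.4, -1.8]
width: 0.0239
```

```bash
python3 - <<'E'
from h import *
go(*tw(.045,.05),.051,80)
E
```

```text
t 11.82 tcp [0.6663 0.0951 0.0559] [-1.7948e+02  1.1000e-01  7.9980e+01] w 0.0239 F [ 0.1  0.4 -1.8]
 shift mm [0.1 3.9 4.8]
 turn [-0.52  0.11 -0.02]
```

arm_command:
  targets:
    - [0, 0, 0.002, 0, 0, 0, 0.1]
    - [0, 0, 0.002, 0, 0, 0, 0.1]
    - [0, 0, 0, 0, 0, 0, 0.1]

```text
t: 12.2
tcp_pos: [0.6715, 0.0948, 0.057]
tcp_rot: [3.14, -0.0, 1.395]
force: [-0.1, 0.4, -1.5]
width: 0.0239
```

```bash
python3 - <<'E'
from h import *
go(*tw(.045,.05),.051,80)
E
```

```text
t 12.2 tcp [0.6715 0.0948 0.057 ] [ 1.799e+02 -3.000e-02  7.995e+01] w 0.0239 F [-0.1  0.4 -1.5]
 shift mm [-0.5 -1.4  6. ]
 turn [ 0.1  -0.03 -0.05]
```

arm_command:
  targets:
    - [0, 0, 0.004, 0, 0, 0, 0.1]
    - [0, 0, 0.002, 0, 0, 0, 0.1]
    - [0, 0, 0, 0, 0, 0, 0.1]
    - [0, 0, 0, 0, 0, 0, 0.4]
    - [0, 0, 0, 0, 0, 0, 0.7]
    - [0, 0, 0, 0, 0, 0, 0.7]
    - [0, 0, 0, 0, 0, 0, 0.7]
    - [0, 0, -0.02, 0, 0, 0, 0.7]
    - [0, 0, -0.03, 0, 0, 0, 0.7]
    - [0, 0, -0.05, 0, 0, 0, 0.7]

```text
t: 13.45
tcp_pos: [0.6694, 0.0944, 0.1501]
tcp_rot: [-3.138, 0.001, 1.395]
force: [-0.0, 0.0, 0.7]
width: 0.0597
```

```bash
python3 - <<'E'
from h import *
go(*tw(-.080-.055-.04,.2),.151,170)
E
```

```text
t 13.45 tcp [0.6694 0.0944 0.1501] [-1.7982e+02  5.0000e-02  7.9940e+01] w 0.0597 F [-0.   0.   0.7]
 shift mm [ 150.1 -219.4   -0.3]
 turn [ -0.18  -0.11 -90.06]
```

arm_command:
  targets:
    - [-0.0212, -0.0359, 0, 0, 0, 0, 0.7]
    - [-0.0212, -0.0359, 0, 0, 0, 0, 0.7]
    - [-0.0212, -0.0359, 0, 0, 0, 0, 0.7]
    - [-0.0212, -0.0359, 0, 0, 0, 0, 0.7]
    - [-0.0212, -0.0359, 0, 0, 0, 0, 0.7]
    - [0, 0, 0, 0, 0, -10, 0.7]
    - [0, 0, 0, 0, 0, -10, 0.7]
    - [0, 0, 0, 0, 0, -10, 0.7]
    - [0, 0, 0, 0, 0, -10, 0.7]
    - [0, 0, 0, 0, 0, -10, 0.7]

```text
t: 14.7
tcp_pos: [0.4763, 0.0215, 0.1515]
tcp_rot: [3.14, 0.002, 2.274]
force: [0.1, -0.7, 0.7]
width: 0.06
```

arm_command:
  targets:
    - [0, 0, 0, 0, 0, -10, 0.7]
    - [0, 0, 0, 0, 0, -10, 0.7]
    - [0, 0, 0, 0, 0, -10, 0.7]
    - [0, 0, 0, 0, 0, -10, 0.7]
    - [0, 0, 0, 0, 0, 0, 0.7]

```text
t: 15.32
tcp_pos: [0.4762, 0.0215, 0.1512]
tcp_rot: [3.141, 0.002, 2.964]
force: [0.3, 0.2, -0.7]
width: 0.06
```

```bash
python3 - <<'E'
from h import *
find()
p,d=r.capture("top"); cv2.imwrite("pics/t4.png",cv2.resize(p[90:220,200:340,::-1],(646,600),interpolation=cv2.INTER_CUBIC))
go(*tw(-.135,-.056),.038,170)
E
```

```text
plat 84 w [0.6686 0.0966] ztop 0.08 local [0.0432 0.0039]
plat 82 w [0.5786 0.1134] ztop 0.08 local [-0.0483  0.0046]
bench/board 54 w [0.733  0.4292] ztop 0.049 local [0.1946 0.6379]
bench/board 108 w [0.7183 0.3929] ztop 0.05 local [0.1799 0.6016]
bench/board 74 w [0.6782 0.4612] ztop 0.05 local [0.1398 0.6699]
bench/board 72 w [0.6719 0.2993] ztop 0.05 local [0.1335 0.508 ]
bench/board 57 w [0.3435 0.2915] ztop 0.05 local [-0.1949  0.5002]
bench/board 690 w [0.3088 0.1595] ztop 0.03 local [-0.2296  0.3682]
t 15.43 tcp [0.476  0.0215 0.1508] [1.7999e+02 9.0000e-02 1.6979e+02] w 0.0595 F [0.4 1.2 0.1]
 shift mm [  1.8  -0.3 112.8]
 turn [ 0.01  0.09 -0.21]
```

View pics/t4.png

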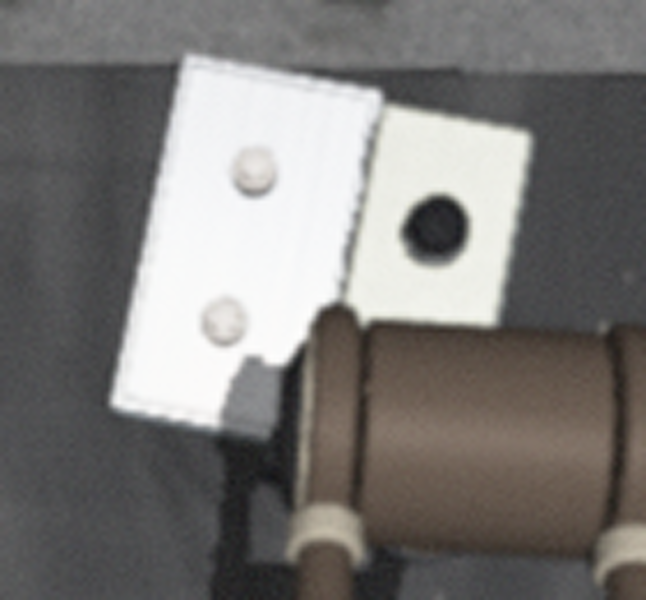

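Both weights stand upright on the platform, at crop (255,170) and (223,320). I'll descend on the knob.

arm_command:
  targets:
    - [0.0018, 0, 0.03, 0, 0, 0, 0.7]
    - [0, 0, 0.03, 0, 0, 0, 0.7]
    - [0, 0, 0.03, 0, 0, 0, 0.7]
    - [0, 0, 0.022, 0, 0, 0, 0.7]
    - [0, 0, 0, 0, 0, 0, 0.7]
    - [0, 0, 0, 0, 0, 0, 0.3]
    - [0, 0, 0, 0, 0, 0, 0.1]
    - [0, 0, 0, 0, 0, 0, 0.1]
    - [0, 0, 0, 0, 0, 0, 0.1]
    - [0, 0, 0, 0, 0, 0, 0.1]
  grip_force: 50

```text
t: 16.68
tcp_pos: [0.4751, 0.0218, 0.0393]
tcp_rot: [3.141, 0.003, 2.966]
force: [-0.4, -0.3, 6.7]
width: 0.025
```

```bash
python3 - <<'E'
from h import *
go(*tw(-.135,-.056),.038,170)
p,d=r.capture("side");cv2.imwrite("pics/s4.png",cv2.resize(p[150:290,200:380,::-1],(720,560),interpolation=cv2.INTER_CUBIC))
E
```

```text
t 16.68 tcp [0.4751 0.0218 0.0393] [1.7998e+02 1.6000e-01 1.6993e+02] w 0.025 F [-0.4 -0.3  6.7]
 shift mm [ 0.8 -0.4  1.3]
 turn [ 0.02  0.16 -0.07]
```

View pics/s4.png

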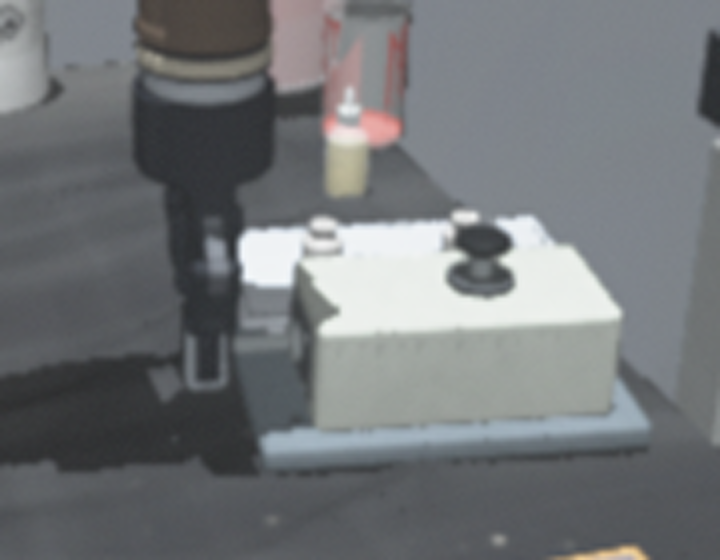

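The fingers hold the knob at (207,350), and the weights are still upright. Pulling 18 mm.

arm_command:
  targets:
    - [0.003, 0, 0, 0, 0, 0, 0.1]
    - [0.003, 0, 0, 0, 0, 0, 0.1]
    - [0.003, 0, 0, 0, 0, 0, 0.1]
    - [0.003, 0, 0, 0, 0, 0, 0.1]
    - [0.003, 0, 0, 0, 0, 0, 0.1]
    - [0.003, 0, 0, 0, 0, 0, 0.1]
    - [0, 0, 0, 0, 0, 0, 0.1]
    - [0, 0, 0, 0, 0, 0, 0.1]
    - [0, 0, 0, 0, 0, 0, 0.1]
    - [0, 0, 0, 0, 0, 0, 0.1]

```text
t: 17.98
tcp_pos: [0.4575, 0.0249, 0.0393]
tcp_rot: [3.141, 0.003, 2.966]
force: [0.0, -0.4, 7.3]
width: 0.0245
```

```bash
python3 - <<'E'
from h import *
go(*tw(-.153,-.056),.039,170)
E
```

```text
t 17.98 tcp [0.4575 0.0249 0.0393] [179.98   0.18 169.93] w 0.0245 F [ 0.  -0.4  7.3]
 shift mm [ 0.9 -0.4  0.2]
 turn [ 0.02  0.18 -0.07]
```

arm_command:
  targets:
    - [0, 0, 0, 0, 0, 0, 0.3]
    - [0, 0, 0, 0, 0, 0, 0.6]
    - [0, 0, 0, 0, 0, 0, 0.7]
    - [0, 0, 0, 0, 0, 0, 0.7]
    - [0, 0, -0.03, 0, 0, 0, 0.7]
    - [0, 0, -0.04, 0, 0, 0, 0.7]
    - [0, 0, -0.04, 0, 0, 0, 0.7]
    - [0, 0, -0.04, 0, 0, 0, 0.7]
    - [0, 0, 0, 0, 0, 0, 0.3]

```text
t: 19.1
tcp_pos: [0.4588, 0.0249, 0.1913]
tcp_rot: [3.14, 0.008, 2.966]
force: [0.6, 0.5, -0.1]
width: 0.0429
```

```bash
python3 - <<'E'
from h import *
go(.6276,-.0055,.16,170); find()
for n in("side","top"):
    p,d=r.capture(n);w=world(n,d); c,s=np.cos(TY),np.sin(TY); L=(w[...,:2]-TO)@np.array([[c,-s],[s,c]])
    m=(w[...,2]>.045)&(w[...,2]<.08)&(L[...,0]<-.1)&(L[...,0]>-.19)&(abs(L[...,1]+.056)<.02)
    print(n,m.sum(), np.percentile(L[m][:,0],[0,3,50,97,100]).round(4) if m.any() else "")
E
```

```text
t 19.1 tcp [0.4588 0.0249 0.1913] [179.94   0.45 169.94] w 0.0429 F [ 0.6  0.5 -0.1]
 shift mm [-171.3   -0.5   32.6]
 turn [ 0.06  0.45 -0.06]
plat 83 w [0.669  0.0966] ztop 0.078 local [0.0436 0.0039]
plat 83 w [0.5788 0.1133] ztop 0.078 local [-0.0481  0.0047]
bench/board 56 w [0.7336 0.4286] ztop 0.05 local [0.1952 0.6373]
bench/board 112 w [0.718 0.393] ztop 0.05 local [0.1796 0.6017]
bench/board 72 w [0.6786 0.4603] ztop 0.05 local [0.1402 0.669 ]
bench/board 65 w [0.6719 0.2995] ztop 0.05 local [0.1335 0.5082]
bench/board 54 w [0.3436 0.2901] ztop 0.05 local [-0.1948  0.4988]
bench/board 693 w [0.3087 0.1596] ztop 0.03 local [-0.2297  0.3683]
side 206 [-0.1636 -0.1632 -0.1449 -0.1042 -0.1   ]
top 0
```

The knob's front face is at tester x = -164 mm against -165 expected, so the rod is at the middle click. Going to the plunger.

arm_command:
  targets:
    - [-0.0343, 0, 0, 0, 0, 0, 0]
    - [-0.0343, 0, 0, 0, 0, 0, 0]
    - [-0.0343, 0, 0, 0, 0, 0, 0]
    - [-0.0343, 0, 0, 0, 0, 0, 0]
    - [-0.0343, 0, 0, 0, 0, 0, 0]
    - [0, 0, 0.03, 0, 0, 0, 0]
    - [0, 0, 0.025, 0, 0, 0, 0]
    - [0, 0, 0, 0, 0, 0, 0]
    - [0, 0, 0, 0, 0, 0, 0]

```text
t: 20.38
tcp_pos: [0.6245, -0.0049, 0.1322]
tcp_rot: [-3.141, -0.001, 2.966]
force: [0.5, 0.0, 0.2]
width: -0.0003
```

```bash
python3 - <<'E'
from h import *
go(.6276,-.0055,.118,170)
p,d=r.capture("side");cv2.imwrite("pics/s5.png",cv2.resize(p[130:270,200:380,::-1],(720,560),interpolation=cv2.INTER_CUBIC))
E
```

```text
t 20.38 tcp [ 0.6245 -0.0049  0.1322] [-1.7999e+02 -7.0000e-02  1.6994e+02] w -0.0003 F [0.5 0.  0.2]
 shift mm [-3.2 -0.  14.2]
 turn [-0.01 -0.07 -0.06]
```

View pics/s5.png

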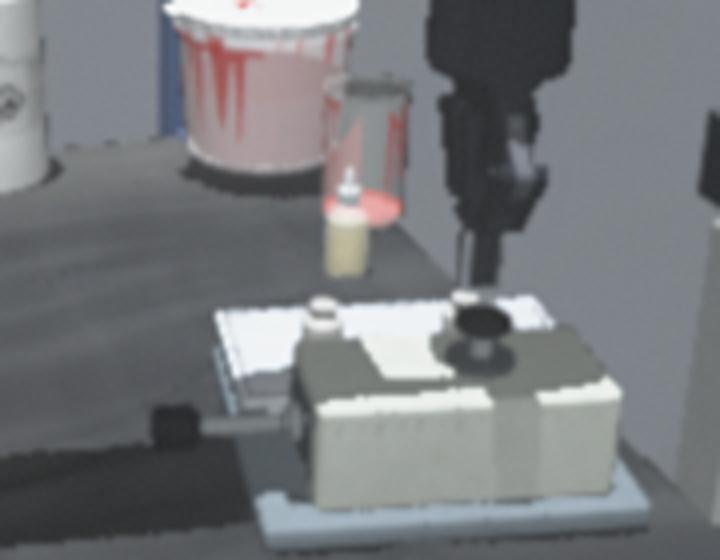

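The knob is out at (175,427), the fingertips are over the plunger head (482,322), and the weights are upright. Pressing.

arm_command:
  targets:
    - [-0.003, 0, 0, 0, 0, 0, 0]
    - [0, 0, 0.008, 0, 0, 0, 0]
    - [0, 0, 0.006, 0, 0, 0, 0]
    - [0, 0, 0.004, 0, 0, 0, 0]
    - [0, 0, 0.004, 0, 0, 0, 0]
    - [0, 0, 0.004, 0, 0, 0, 0]
    - [0, 0, 0.001, 0, 0, 0, 0]
    - [0, 0, 0, 0, 0, 0, 0]

```text
t: 21.42
tcp_pos: [0.6277, -0.0055, 0.1069]
tcp_rot: [-3.141, -0.0, 2.966]
force: [-2.6, 0.3, 8.3]
width: 0.0001
```

```bash
python3 - <<'E'
from h import *
go(.6276,-.0055,.106,170)
E
```

```text
t 21.43 tcp [ 0.6277 -0.0055  0.1069] [-1.7999e+02 -3.0000e-02  1.6995e+02] w 0.0001 F [-2.6  0.3  8.3]
 shift mm [ 0.1 -0.1  0.9]
 turn [-0.01 -0.03 -0.05]
```

arm_command:
  targets:
    - [0, 0, 0.001, 0, 0, 0, 0]
    - [0, 0, 0.001, 0, 0, 0, 0]
    - [0, 0, 0.001, 0, 0, 0, 0]
    - [0, 0, 0, 0, 0, 0, 0]
    - [0, 0, 0, 0, 0, 0, 0]
    - [0, 0, 0, 0, 0, 0, 0]

```text
t: 22.18
tcp_pos: [0.6278, -0.0055, 0.106]
tcp_rot: [-3.141, -0.001, 2.966]
force: [-6.0, 0.7, 15.6]
width: 0.0002
```

```bash
python3 - <<'E'
from h import *
go(.6276,-.0055,.106,170); find()
E
```

```text
t 22.18 tcp [ 0.6278 -0.0055  0.106 ] [-1.7999e+02 -4.0000e-02  1.6995e+02] w 0.0002 F [-6.   0.7 15.6]
 shift mm [ 0.2 -0.1 -0. ]
 turn [-0.01 -0.04 -0.05]
plat 85 w [0.669  0.0966] ztop 0.078 local [0.0437 0.0039]
plat 83 w [0.5789 0.1134] ztop 0.08 local [-0.048   0.0047]
bench/board 52 w [0.7327 0.4294] ztop 0.048 local [0.1943 0.6381]
bench/board 106 w [0.7191 0.3925] ztop 0.05 local [0.1807 0.6012]
bench/board 73 w [0.679  0.4607] ztop 0.05 local [0.1406 0.6694]
bench/board 70 w [0.6721 0.2992] ztop 0.05 local [0.1337 0.5079]
bench/board 57 w [0.3422 0.2884] ztop 0.05 local [-0.1962  0.4971]
bench/board 692 w [0.3087 0.1596] ztop 0.029 local [-0.2297  0.3683]
```

15.6 N is well above the 8 N spring force, so the plunger is at its stop. Holding.

arm_command:
  targets:
    - [0, 0, 0.001, 0, 0, 0, 0]
    - [0, 0, 0, 0, 0, 0, 0]
    - [0, 0, 0, 0, 0, 0, 0]
    - [0, 0, 0, 0, 0, 0, 0]
    - [0, 0, 0, 0, 0, 0, 0]
    - [0, 0, 0, 0, 0, 0, 0]
    - [0, 0, 0, 0, 0, 0, 0]
    - [0, 0, 0, 0, 0, 0, 0]
    - [0, 0, 0, 0, 0, 0, 0]
    - [0, 0, 0, 0, 0, 0, 0]

```text
t: 23.48
tcp_pos: [0.6278, -0.0055, 0.1059]
tcp_rot: [-3.141, -0.001, 2.966]
force: [-8.2, 0.1, 20.1]
width: -0.0002
```

arm_command:
  targets:
    - [0, 0, 0, 0, 0, 0, 0]
    - [0, 0, 0, 0, 0, 0, 0]
    - [0, 0, 0, 0, 0, 0, 0]
    - [0, 0, 0, 0, 0, 0, 0]
    - [0, 0, 0, 0, 0, 0, 0]
    - [0, 0, 0, 0, 0, 0, 0]
    - [0, 0, 0, 0, 0, 0, 0]
    - [0, 0, 0, 0, 0, 0, 0]
    - [0, 0, 0, 0, 0, 0, 0]
    - [0, 0, 0, 0, 0, 0, 0]

```text
t: 24.72
tcp_pos: [0.6278, -0.0055, 0.1059]
tcp_rot: [-3.141, -0.001, 2.966]
force: [-9.1, 0.5, 20.0]
width: 0.0
```

arm_command:
  targets:
    - [0, 0, -0.01, 0, 0, 0, 0]
    - [0, 0, -0.02, 0, 0, 0, 0]
    - [0, 0, -0.03, 0, 0, 0, 0]
    - [0, 0, -0.03, 0, 0, 0, 0]
    - [0, 0, 0, 0, 0, 0, 0]

```text
t: 25.35
tcp_pos: [0.6302, -0.0057, 0.1953]
tcp_rot: [3.141, 0.007, 2.966]
force: [0.0, -0.3, -1.2]
width: 0.0002
```

```bash
python3 - <<'E'
from h import *
find()
p,d=r.capture("side");w=world("side",d); c,s=np.cos(TY),np.sin(TY); L=(w[...,:2]-TO)@np.array([[c,-s],[s,c]])
m=(w[...,2]>.045)&(w[...,2]<.08)&(L[...,0]<-.1)&(L[...,0]>-.19)&(abs(L[...,1]+.056)<.02)
print(np.percentile(L[m][:,0],[0,3,50]).round(4))
m=(abs(L[...,0]-.014)<.02)&(abs(L[...,1]+.056)<.02)&(w[...,2]<.14)&(w[...,2]>.095); print("plunger z",np.percentile(w[m][:,2],[50,95]))
go(*tw(-.153-.012-.03,-.056),.055,80)
E
```

```text
plat 84 w [0.6687 0.0966] ztop 0.08 local [0.0433 0.0039]
plat 82 w [0.579  0.1134] ztop 0.079 local [-0.0479  0.0047]
bench/board 54 w [0.7329 0.4292] ztop 0.048 local [0.1945 0.6379]
bench/board 108 w [0.719  0.3929] ztop 0.05 local [0.1806 0.6016]
bench/board 70 w [0.6792 0.461 ] ztop 0.05 local [0.1408 0.6697]
bench/board 68 w [0.6724 0.2988] ztop 0.05 local [0.134  0.5075]
bench/board 56 w [0.3436 0.2899] ztop 0.05 local [-0.1948  0.4986]
bench/board 689 w [0.3087 0.1597] ztop 0.03 local [-0.2297  0.3684]
[-0.1637 -0.1631 -0.1448]
plunger z [0.11550635 0.11833093]
t 25.45 tcp [ 0.6275 -0.0054  0.1915] [-1.8000e+02 -2.0000e-02  1.6994e+02] w 0.0001 F [-0.4 -0.1 -0.4]
 shift mm [ 2.155e+02 -2.000e-01  1.366e+02]
 turn [-2.000e-02 -1.000e-02  8.994e+01]
```

Held for more than 3 s at 106 mm, and the plunger has come back up (118 mm). Now the knob again.

arm_command:
  targets:
    - [0.0347, 0, 0, 0, 0, 0, 0.7]
    - [0.0347, 0, 0, 0, 0, 0, 0.7]
    - [0.0347, 0, 0, 0, 0, 0, 0.7]
    - [0.0347, 0, 0, 0, 0, 0, 0.7]
    - [0.0347, 0, 0, 0, 0, 0, 0.7]
    - [0, 0, 0.03, 0, 0, 0, 0.7]
    - [0, 0, 0.03, 0, 0, 0, 0.7]
    - [0, 0, 0.03, 0, 0, 0, 0.7]
    - [0, 0, 0, 0, 0, 0, 0.7]
    - [0, 0, 0, 0, 0, 0, 0.7]

```text
t: 26.7
tcp_pos: [0.4568, 0.0248, 0.1018]
tcp_rot: [-3.141, -0.001, 2.966]
force: [0.4, -0.1, -0.0]
width: 0.0596
```

```bash
python3 - <<'E'
from h import *
go(*tw(-.1525,-.056),.039,170)
E
```

```text
t 26.7 tcp [0.4568 0.0248 0.1018] [-1.7999e+02 -5.0000e-02  1.6994e+02] w 0.0596 F [ 0.4 -0.1 -0. ]
 shift mm [-0.3 -0.2 62.8]
 turn [-0.01 -0.05 -0.06]
```

arm_command:
  targets:
    - [0, 0, 0.03, 0, 0, 0, 0.7]
    - [0, 0, 0.032, 0, 0, 0, 0.7]
    - [0, 0, 0, 0, 0, 0, 0.7]
    - [0, 0, 0, 0, 0, 0, 0.3]
    - [0, 0, 0, 0, 0, 0, 0.1]
    - [0, 0, 0, 0, 0, 0, 0.1]
    - [0, 0, 0, 0, 0, 0, 0.1]
    - [0, 0, 0, 0, 0, 0, 0.1]

```text
t: 27.7
tcp_pos: [0.4589, 0.0247, 0.0417]
tcp_rot: [3.141, 0.004, 2.966]
force: [-1.6, 0.1, 7.9]
width: 0.0245
```

arm_command:
  targets:
    - [-0.003, 0, 0, 0, 0, 0, 0.1]
    - [-0.003, 0, 0, 0, 0, 0, 0.1]
    - [-0.003, 0, 0, 0, 0, 0, 0.1]
    - [-0.003, 0, 0, 0, 0, 0, 0.1]
    - [-0.003, 0, 0, 0, 0, 0, 0.1]
    - [-0.003, 0, 0, 0, 0, 0, 0.1]
    - [-0.001, 0, 0, 0, 0, 0, 0.1]
    - [0, 0, 0, 0, 0, 0, 0.1]
    - [0, 0, 0, 0, 0, 0, 0.1]
    - [0, 0, 0, 0, 0, 0, 0.1]

```text
t: 28.95
tcp_pos: [0.4765, 0.0215, 0.0417]
tcp_rot: [3.141, 0.001, 2.966]
force: [-3.0, 0.6, 8.3]
width: 0.0241
```

arm_command:
  targets:
    - [0, 0, 0, 0, 0, 0, 0.3]
    - [0, 0, 0, 0, 0, 0, 0.6]
    - [0, 0, 0, 0, 0, 0, 0.7]
    - [0, 0, 0, 0, 0, 0, 0.7]
    - [0, 0, -0.03, 0, 0, 0, 0.7]
    - [0, 0, -0.04, 0, 0, 0, 0.7]
    - [0, 0, -0.04, 0, 0, 0, 0.7]
    - [0, 0, 0, 0, 0, 0, 0.7]

```text
t: 29.95
tcp_pos: [0.4788, 0.0214, 0.1533]
tcp_rot: [3.141, 0.008, 2.966]
force: [0.5, 0.3, -0.2]
width: 0.0596
```

```bash
python3 - <<'E'
from h import *
find()
p,d=r.capture("side");w=world("side",d); c,s=np.cos(TY),np.sin(TY); L=(w[...,:2]-TO)@np.array([[c,-s],[s,c]])
m=(w[...,2]>.045)&(w[...,2]<.08)&(L[...,0]<-.1)&(L[...,0]>-.19)&(abs(L[...,1]+.056)<.02)
print(np.percentile(L[m][:,0],[0,3,50]).round(4))
go(.5789,.1105,.15,80)
cv2.imwrite("pics/s6.png",cv2.resize(p[130:270,200:380,::-1],(720,560),interpolation=cv2.INTER_CUBIC))
E
```

```text
plat 84 w [0.6689 0.0966] ztop 0.079 local [0.0435 0.0039]
plat 81 w [0.579  0.1133] ztop 0.079 local [-0.0479  0.0047]
bench/board 57 w [0.7329 0.4283] ztop 0.05 local [0.1945 0.637 ]
bench/board 108 w [0.7189 0.3929] ztop 0.05 local [0.1805 0.6016]
bench/board 72 w [0.6785 0.4608] ztop 0.05 local [0.1401 0.6695]
bench/board 68 w [0.6715 0.2996] ztop 0.05 local [0.1331 0.5083]
bench/board 67 w [0.3421 0.2918] ztop 0.05 local [-0.1963  0.5005]
bench/board 691 w [0.3085 0.1596] ztop 0.03 local [-0.2299  0.3683]
[-0.1458 -0.1454 -0.1301]
t 30.05 tcp [0.4755 0.0215 0.1497] [1.8000e+02 1.0000e-02 1.6994e+02] w 0.0599 F [0.2 0.8 0.2]
 shift mm [-86.3 105.7  -0.3]
 turn [ 0.    0.   89.94]
```

View pics/s6.png

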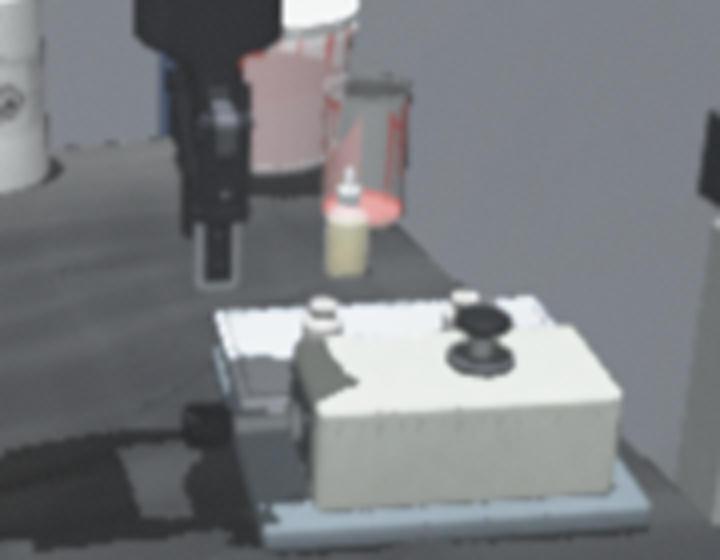

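The knob is back home: front face at -146 mm, 18 mm in from the click. Both weights are upright. Fetching the front weight.

arm_command:
  targets:
    - [-0.0218, 0.0265, 0, 0, 0, 0, 0.8]
    - [-0.0218, 0.0265, 0, 0, 0, 0, 0.8]
    - [-0.0218, 0.0265, 0, 0, 0, 0, 0.8]
    - [-0.0218, 0.0265, 0, 0, 0, 0, 0.8]
    - [0, 0, 0, 0, 0, 10, 0.8]
    - [0, 0, 0, 0, 0, 10, 0.8]
    - [0, 0, 0, 0, 0, 10, 0.8]
    - [0, 0, 0, 0, 0, 10, 0.8]
    - [0, 0, 0, 0, 0, 10, 0.8]
    - [0, 0, 0, 0, 0, 10, 0.8]
  grip_force: 60

```text
t: 31.3
tcp_pos: [0.5781, 0.1104, 0.1469]
tcp_rot: [-3.137, -0.001, 1.913]
force: [-0.1, -0.0, -1.0]
width: 0.068
```

arm_command:
  targets:
    - [0, 0, 0, 0, 0, 10, 0.8]
    - [0, 0, 0, 0, 0, 10, 0.8]
    - [0, 0, 0, 0, 0, 10, 0.8]
    - [0, 0, 0.03, 0, 0, 0, 0.8]
    - [0, 0, 0.02, 0, 0, 0, 0.8]
    - [0, 0, 0, 0, 0, 0, 0.8]
    - [0, 0, 0, 0, 0, 0, 0.8]

```text
t: 32.17
tcp_pos: [0.5801, 0.1106, 0.0996]
tcp_rot: [-3.141, 0.0, 1.395]
force: [-0.2, -0.6, 1.0]
width: 0.0684
```

```bash
python3 - <<'E'
from h import *
go(.580,.111,.051,80)
E
```

```text
t 32.17 tcp [0.5801 0.1106 0.0996] [-1.7998e+02  1.0000e-02  7.9940e+01] w 0.0684 F [-0.2 -0.6  1. ]
 shift mm [ 0.3 -0.1 48.6]
 turn [-0.02  0.01 -0.06]
```

arm_command:
  targets:
    - [0, 0, 0.025, 0, 0, 0, 0.8]
    - [0, 0, 0.023, 0, 0, 0, 0.8]
    - [0, 0, 0, 0, 0, 0, 0.5]
    - [0, 0, 0, 0, 0, 0, 0.1]
    - [0, 0, 0, 0, 0, 0, 0.1]
    - [0, 0, 0, 0, 0, 0, 0.1]
    - [0, 0, 0, 0, 0, 0, 0.1]
    - [0, 0, -0.03, 0, 0, 0, 0.1]
    - [0, 0, -0.04, 0, 0, 0, 0.1]
    - [0, 0, -0.04, 0, 0, 0, 0.1]

```text
t: 33.42
tcp_pos: [0.5795, 0.1105, 0.1626]
tcp_rot: [-3.141, 0.0, 1.395]
force: [0.7, 0.4, -1.1]
width: 0.0232
```

arm_command:
  targets:
    - [0, 0, -0.03, 0, 0, 0, 0.1]
    - [0, 0, 0, 0, 0, 0, 0.1]

```text
t: 33.67
tcp_pos: [0.5823, 0.1109, 0.195]
tcp_rot: [3.135, -0.002, 1.395]
force: [0.4, -0.7, -1.0]
width: 0.0235
```

```bash
python3 - <<'E'
from h import *
find(); go(.495,-.208,.05,80)
E
```

```text
bench/board 51 w [0.7331 0.4291] ztop 0.049 local [0.1947 0.6378]
bench/board 110 w [0.7187 0.3929] ztop 0.05 local [0.1803 0.6016]
bench/board 68 w [0.679  0.4602] ztop 0.049 local [0.1406 0.6689]
bench/board 76 w [0.6727 0.299 ] ztop 0.05 local [0.1343 0.5077]
bench/board 59 w [0.3422 0.2917] ztop 0.05 local [-0.1962  0.5004]
bench/board 164 w [0.3079 0.2033] ztop 0.027 local [-0.2305  0.412 ]
t 33.73 tcp [0.5806 0.1107 0.1926] [ 1.7987e+02 -4.0000e-02  7.9940e+01] w 0.0235 F [-0.7 -0.  -1.6]
 shift mm [-328.8  -29.   142.4]
 turn [ 0.13 -0.04 -0.06]
```

Weight held (force -1.6 N, width 23.5 mm). Carrying it to the board.

arm_command:
  targets:
    - [-0.0365, -0.0032, 0, 0, 0, 0, 0.1]
    - [-0.0365, -0.0032, 0, 0, 0, 0, 0.1]
    - [-0.0365, -0.0032, 0, 0, 0, 0, 0.1]
    - [-0.0365, -0.0032, 0, 0, 0, 0, 0.1]
    - [-0.0365, -0.0032, 0, 0, 0, 0, 0.1]
    - [-0.0365, -0.0032, 0, 0, 0, 0, 0.1]
    - [-0.0365, -0.0032, 0, 0, 0, 0, 0.1]
    - [-0.0365, -0.0032, 0, 0, 0, 0, 0.1]
    - [-0.0365, -0.0032, 0, 0, 0, 0, 0.1]

```text
t: 34.85
tcp_pos: [0.4922, -0.2081, 0.189]
tcp_rot: [-3.137, -0.001, 1.395]
force: [-0.6, 0.2, -1.9]
width: 0.0236
```

arm_command:
  targets:
    - [0, 0, 0.04, 0, 0, 0, 0.1]
    - [0, 0, 0.04, 0, 0, 0, 0.1]
    - [0, 0, 0.04, 0, 0, 0, 0.1]
    - [0, 0, 0.03, 0, 0, 0, 0.1]
    - [0, 0, 0, 0, 0, 0, 0.1]
    - [0, 0, 0, 0, 0, 0, 0.1]

```text
t: 35.6
tcp_pos: [0.4941, -0.2077, 0.0416]
tcp_rot: [-3.141, -0.0, 1.395]
force: [0.5, -0.2, -0.8]
width: 0.0234
```

```bash
python3 - <<'E'
from h import *
go(.495,-.208,.014,80)
p,d=r.capture("side");cv2.imwrite("pics/s7.png",cv2.resize(p[200:370,200:400,::-1],(700,595),interpolation=cv2.INTER_CUBIC))
E
```

```text
t 35.6 tcp [ 0.4941 -0.2077  0.0416] [-1.7996e+02 -1.0000e-02  7.9940e+01] w 0.0234 F [ 0.5 -0.2 -0.8]
 shift mm [-0.2  1.  27.6]
 turn [-0.04 -0.01 -0.06]
```

View pics/s7.png

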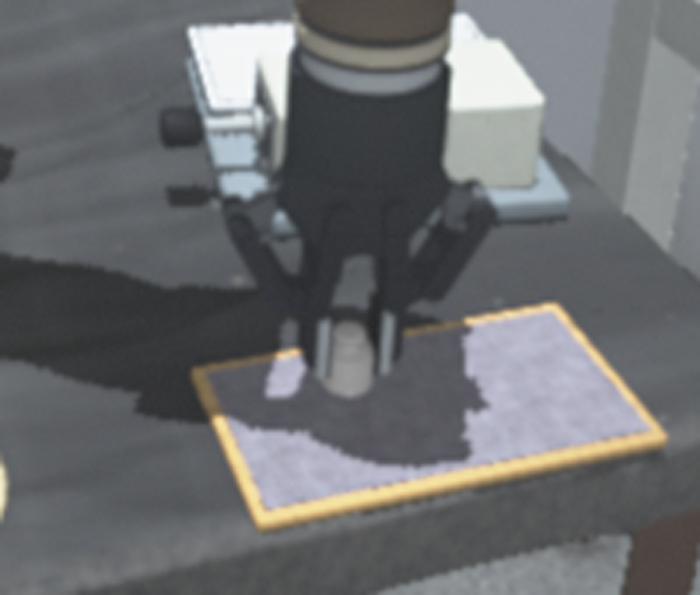

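The weight is upright between the fingers at (350,360), over the board. Lowering.

arm_command:
  targets:
    - [0, 0, 0.015, 0, 0, 0, 0.1]
    - [0, 0, 0.009, 0, 0, 0, 0.1]
    - [0, 0, 0.002, 0, 0, 0, 0.1]
    - [0, 0, 0, 0, 0, 0, 0.1]
    - [0, 0, 0, 0, 0, 0, 0.1]

```text
t: 36.28
tcp_pos: [0.4943, -0.2078, 0.0168]
tcp_rot: [-3.141, -0.0, 1.395]
force: [-2.4, 0.7, 7.2]
width: 0.0236
```

```bash
python3 - <<'E'
from h import *
go(.495,-.208,.014,80)
E
```

```text
t 36.27 tcp [ 0.4943 -0.2078  0.0168] [-1.7997e+02 -1.0000e-02  7.9950e+01] w 0.0236 F [-2.4  0.7  7.2]
 shift mm [-0.1  0.7  2.8]
 turn [-0.03 -0.01 -0.05]
```

Contact is confirmed by a 7 N push. Releasing and heading back for the second weight.

arm_command:
  targets:
    - [0, 0, -0.001, 0, 0, 0, 0.1]
    - [0, 0, 0, 0, 0, 0, 0.3]
    - [0, 0, 0, 0, 0, 0, 0.6]
    - [0, 0, 0, 0, 0, 0, 0.7]
    - [0, 0, 0, 0, 0, 0, 0.7]
    - [0, 0, -0.03, 0, 0, 0, 0.7]
    - [0, 0, -0.05, 0, 0, 0, 0.7]
    - [0, 0, -0.05, 0, 0, 0, 0.7]
    - [0, 0, -0.05, 0, 0, 0, 0.7]
    - [0, 0, 0, 0, 0, 0, 0.7]

```text
t: 37.52
tcp_pos: [0.4979, -0.2096, 0.2023]
tcp_rot: [3.131, 0.003, 1.395]
force: [-0.3, 0.9, 0.9]
width: 0.06
```

```bash
python3 - <<'E'
from h import *
find(); go(.670,.094,.19,80)
E
```

```text
plat 83 w [0.6689 0.0966] ztop 0.079 local [0.0435 0.0039]
bench/board 52 w [0.733  0.4291] ztop 0.048 local [0.1946 0.6378]
bench/board 110 w [0.7186 0.3923] ztop 0.05 local [0.1802 0.601 ]
bench/board 71 w [0.6794 0.461 ] ztop 0.05 local [0.141  0.6697]
bench/board 66 w [0.6691 0.2992] ztop 0.05 local [0.1307 0.5079]
bench/board 82 w [ 0.4922 -0.2036] ztop 0.043 local [-0.0462  0.0051]
bench/board 69 w [0.3423 0.2913] ztop 0.05 local [-0.1961  0.5   ]
bench/board 690 w [0.3087 0.1597] ztop 0.03 local [-0.2297  0.3684]
t 37.58 tcp [ 0.4959 -0.2086  0.1994] [1.797e+02 1.000e-01 7.994e+01] w 0.0601 F [-0.7  0.1  0.4]
 shift mm [328.4 118.6   9.5]
 turn [ 0.3   0.1  -0.06]
```

arm_command:
  targets:
    - [0.0365, 0.0132, 0, 0, 0, 0, 0.8]
    - [0.0365, 0.0132, 0, 0, 0, 0, 0.8]
    - [0.0365, 0.0132, 0, 0, 0, 0, 0.8]
    - [0.0365, 0.0132, 0, 0, 0, 0, 0.8]
    - [0.0365, 0.0132, 0, 0, 0, 0, 0.8]
    - [0.0365, 0.0132, 0, 0, 0, 0, 0.8]
    - [0.0365, 0.0132, 0, 0, 0, 0, 0.8]
    - [0.0365, 0.0132, 0, 0, 0, 0, 0.8]
    - [0.0365, 0.0132, 0, 0, 0, 0, 0.8]
    - [0, 0, 0, 0, 0, 0, 0.8]

```text
t: 38.83
tcp_pos: [0.668, 0.0973, 0.1939]
tcp_rot: [-3.138, 0.0, 1.398]
force: [0.1, -1.1, 0.2]
width: 0.0682
```

arm_command:
  targets:
    - [0, 0, 0.04, 0, 0, 0, 0.8]
    - [0, 0, 0.04, 0, 0, 0, 0.8]
    - [0, 0, 0, 0, 0, 0, 0.8]
    - [0, 0, 0, 0, 0, 0, 0.8]

```text
t: 39.33
tcp_pos: [0.6687, 0.0943, 0.1172]
tcp_rot: [-3.141, 0.0, 1.395]
force: [0.4, 0.1, 0.8]
width: 0.0685
```

```bash
python3 - <<'E'
from h import *
go(.670,.0943,.051,80)
E
```

```text
t 39.33 tcp [0.6687 0.0943 0.1172] [-1.7999e+02  1.0000e-02  7.9910e+01] w 0.0685 F [0.4 0.1 0.8]
 shift mm [ 0.3  1.3 66.2]
 turn [-0.01  0.01 -0.09]
```

arm_command:
  targets:
    - [0, 0.001, 0.035, 0, 0, 0, 0.8]
    - [0, 0, 0.03, 0, 0, 0, 0.8]
    - [0, 0, 0, 0, 0, 0, 0.8]
    - [0, 0, 0, 0, 0, 0, 0.5]
    - [0, 0, 0, 0, 0, 0, 0.1]
    - [0, 0, 0, 0, 0, 0, 0.1]
    - [0, 0, 0, 0, 0, 0, 0.1]
    - [0, 0, 0, 0, 0, 0, 0.1]
    - [0, 0, -0.03, 0, 0, 0, 0.1]
    - [0, 0, -0.04, 0, 0, 0, 0.1]

```text
t: 40.58
tcp_pos: [0.6679, 0.0945, 0.1205]
tcp_rot: [-3.137, 0.001, 1.395]
force: [-0.5, -0.0, 0.2]
width: 0.0084
```

arm_command:
  targets:
    - [0, 0, -0.04, 0, 0, 0, 0.1]
    - [0, 0, -0.03, 0, 0, 0, 0.1]
    - [0, 0, 0, 0, 0, 0, 0.1]

```text
t: 40.95
tcp_pos: [0.6719, 0.0949, 0.1955]
tcp_rot: [3.135, -0.002, 1.395]
force: [0.6, -1.2, 0.5]
width: 0.0087
```

```bash
python3 - <<'E'
from h import *
find(); go(.583,-.2085,.05,80)
E
```

```text
bench/board 52 w [0.7331 0.4281] ztop 0.049 local [0.1947 0.6368]
bench/board 104 w [0.7185 0.3898] ztop 0.049 local [0.1801 0.5985]
bench/board 70 w [0.6792 0.4609] ztop 0.049 local [0.1408 0.6696]
bench/board 74 w [0.6715 0.2991] ztop 0.05 local [0.1331 0.5078]
bench/board 83 w [ 0.4921 -0.2041] ztop 0.042 local [-0.0463  0.0046]
bench/board 62 w [0.3435 0.2916] ztop 0.05 local [-0.1949  0.5003]
bench/board 315 w [0.3072 0.1888] ztop 0.029 local [-0.2312  0.3975]
t 41.0 tcp [0.6703 0.0948 0.193 ] [ 1.7986e+02 -3.0000e-02  7.9940e+01] w 0.0083 F [-0.1  0.   0.2]
 shift mm [-314.   -33.4  142.8]
 turn [ 0.14 -0.03 -0.06]
```

The grasp came up empty. Looking.

```bash
python3 - <<'E'
from h import *
p,d=r.capture("side");a=cv2.resize(p[100:290,160:400,::-1],(758,600),interpolation=cv2.INTER_CUBIC)
cv2.imwrite("pics/s8.png",a)
E
```

```text
(no output)
```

View pics/s8.png

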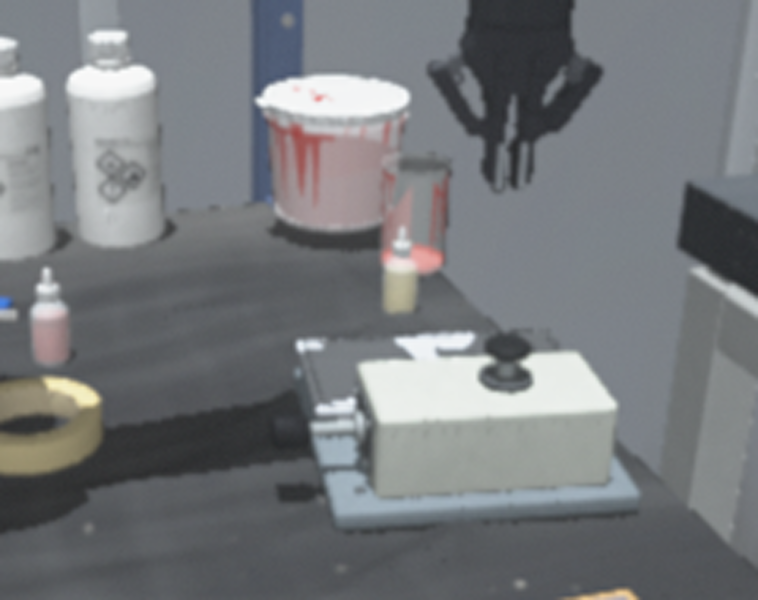

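No weight is visible; it may be hidden behind the housing. Moving aside for a top view.

arm_command:
  targets:
    - [-0.04, -0.02, 0, 0, 0, 0, 0.8]
    - [-0.04, -0.02, 0, 0, 0, 0, 0.8]
    - [-0.04, -0.02, 0, 0, 0, 0, 0.8]
    - [-0.04, -0.02, 0, 0, 0, 0, 0.8]
    - [-0.04, -0.02, 0, 0, 0, 0, 0.8]
    - [0, 0, 0, 0, 0, 0, 0.8]

```text
t: 41.8
tcp_pos: [0.5328, -0.0862, 0.1892]
tcp_rot: [-3.136, 0.0, 1.392]
force: [-0.3, 0.9, 0.2]
width: 0.0686
```

```bash
python3 - <<'E'
from h import *
find(); go(.670,.0943,.15)
p,d=r.capture("top");cv2.imwrite("pics/t8.png",cv2.resize(p[80:240,170:370,::-1],(750,600),interpolation=cv2.INTER_CUBIC))
E
```

```text
plat 82 w [0.6769 0.0696] ztop 0.079 local [ 0.0561 -0.0213]
bench/board 55 w [0.7331 0.4279] ztop 0.05 local [0.1947 0.6366]
bench/board 107 w [0.7178 0.3927] ztop 0.049 local [0.1794 0.6014]
bench/board 69 w [0.6788 0.4608] ztop 0.05 local [0.1404 0.6695]
bench/board 72 w [0.6721 0.2991] ztop 0.05 local [0.1337 0.5078]
bench/board 83 w [ 0.492 -0.204] ztop 0.042 local [-0.0464  0.0047]
bench/board 50 w [0.3435 0.289 ] ztop 0.05 local [-0.1949  0.4977]
bench/board 694 w [0.3087 0.1595] ztop 0.03 local [-0.2297  0.3682]
t 41.85 tcp [ 0.5342 -0.0852  0.1897] [-1.7977e+02 -3.0000e-02  7.9790e+01] w 0.0686 F [-1.1 -0.3 -0.1]
 shift mm [200.7 102.   39.4]
```

View pics/t8.png

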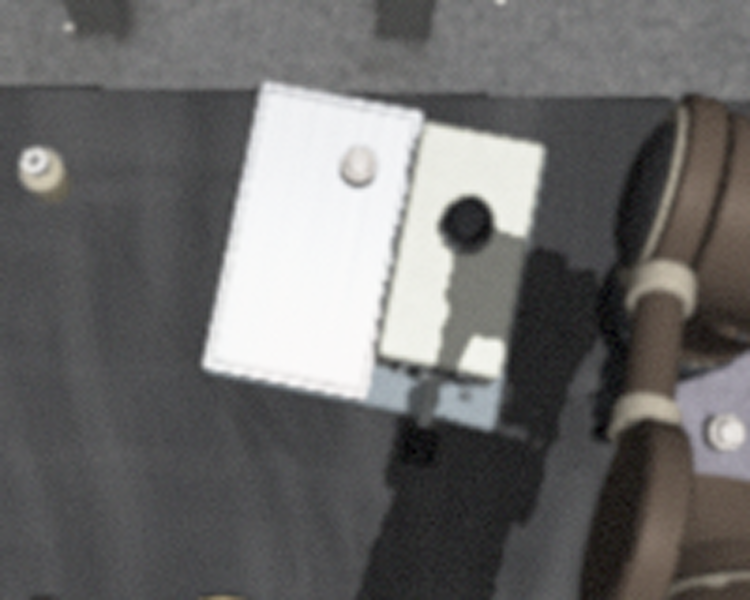

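The second weight was knocked aside and stands upright on the platform at local (56,-21), crop (358,165). Retrying there.

arm_command:
  targets:
    - [0.0352, 0.023, 0, 0, 0, 0, 0.8]
    - [0.0352, 0.023, 0, 0, 0, 0, 0.8]
    - [0.0352, 0.023, 0, 0, 0, 0, 0.8]
    - [0.0352, 0.023, 0, 0, 0, 0, 0.8]
    - [0.0352, 0.023, 0, 0, 0, 0, 0.8]
    - [0, 0, 0, 0, 0, 0, 0.8]
    - [0, 0, 0.04, 0, 0, 0, 0.8]
    - [0, 0, 0.035, 0, 0, 0, 0.8]
    - [0, 0, 0, 0, 0, 0, 0.8]
    - [0, 0, 0, 0, 0, 0, 0.8]

```text
t: 43.15
tcp_pos: [0.6807, 0.0686, 0.1176]
tcp_rot: [3.141, -0.0, 1.395]
force: [1.4, -0.1, 0.3]
width: 0.0682
```

```bash
python3 - <<'E'
from h import *
go(.678,.0675,.051,80); find()
E
```

```text
t 43.15 tcp [0.6807 0.0686 0.1176] [ 1.7995e+02 -1.0000e-02  7.9950e+01] w 0.0682 F [ 1.4 -0.1  0.3]
 shift mm [-1.6 -2.5 66.6]
 turn [ 0.05 -0.01 -0.05]
bench/board 53 w [0.7331 0.4289] ztop 0.05 local [0.1947 0.6376]
bench/board 111 w [0.7182 0.3929] ztop 0.05 local [0.1798 0.6016]
bench/board 71 w [0.6789 0.4606] ztop 0.05 local [0.1405 0.6693]
bench/board 68 w [0.672  0.2994] ztop 0.05 local [0.1336 0.5081]
bench/board 85 w [ 0.4921 -0.2041] ztop 0.042 local [-0.0463  0.0046]
bench/board 64 w [0.3423 0.291 ] ztop 0.05 local [-0.1961  0.4997]
bench/board 578 w [0.3087 0.1673] ztop 0.03 local [-0.2297  0.376 ]
```

arm_command:
  targets:
    - [-0.0016, -0.0025, 0.035, 0, 0, 0, 0.8]
    - [0, 0, 0.031, 0, 0, 0, 0.8]
    - [0, 0, 0, 0, 0, 0, 0.8]
    - [0, 0, 0, 0, 0, 0, 0.5]
    - [0, 0, 0, 0, 0, 0, 0.1]
    - [0, 0, 0, 0, 0, 0, 0.1]
    - [0, 0, 0, 0, 0, 0, 0.1]
    - [0, 0, 0, 0, 0, 0, 0.1]
    - [0, 0, -0.03, 0, 0, 0, 0.1]
    - [0, 0, -0.04, 0, 0, 0, 0.1]

```text
t: 44.45
tcp_pos: [0.6759, 0.0673, 0.12]
tcp_rot: [-3.138, 0.001, 1.395]
force: [0.3, -0.4, -1.0]
width: 0.0233
```

arm_command:
  targets:
    - [0, 0, -0.04, 0, 0, 0, 0.1]
    - [0, 0, -0.03, 0, 0, 0, 0.1]
    - [0, 0, 0, 0, 0, 0, 0.1]

```text
t: 44.82
tcp_pos: [0.6799, 0.0675, 0.1948]
tcp_rot: [3.134, -0.002, 1.395]
force: [-0.5, -0.0, -1.0]
width: 0.0236
```

```bash
python3 - <<'E'
from h import *
go(.583,-.2085,.05,80)
E
```

```text
t 44.83 tcp [0.6799 0.0675 0.1948] [ 1.7957e+02 -9.0000e-02  7.9940e+01] w 0.0236 F [-0.5 -0.  -1. ]
 shift mm [-288.9  -48.3  144. ]
 turn [ 0.43 -0.09 -0.06]
```

Got it. Carrying it to the board.

arm_command:
  targets:
    - [-0.0361, -0.0059, 0, 0, 0, 0, 0.1]
    - [-0.0361, -0.0059, 0, 0, 0, 0, 0.1]
    - [-0.0361, -0.0059, 0, 0, 0, 0, 0.1]
    - [-0.0361, -0.0059, 0, 0, 0, 0, 0.1]
    - [-0.0361, -0.0059, 0, 0, 0, 0, 0.1]
    - [-0.0361, -0.0059, 0, 0, 0, 0, 0.1]
    - [-0.0361, -0.0059, 0, 0, 0, 0, 0.1]
    - [-0.0361, -0.0059, 0, 0, 0, 0, 0.1]
    - [0, 0, 0, 0, 0, 0, 0.1]

```text
t: 45.95
tcp_pos: [0.5784, -0.2105, 0.1885]
tcp_rot: [-3.138, -0.0, 1.392]
force: [-0.2, -0.2, -0.8]
width: 0.0233
```

arm_command:
  targets:
    - [0, 0, 0.04, 0, 0, 0, 0.1]
    - [0, 0, 0.04, 0, 0, 0, 0.1]
    - [0, 0, 0.04, 0, 0, 0, 0.1]
    - [0, 0, 0.03, 0, 0, 0, 0.1]
    - [0, 0, 0, 0, 0, 0, 0.1]
    - [0, 0, 0, 0, 0, 0, 0.1]

```text
t: 46.7
tcp_pos: [0.5811, -0.2083, 0.0412]
tcp_rot: [3.141, -0.0, 1.396]
force: [-0.2, -0.7, -1.1]
width: 0.0234
```

```bash
python3 - <<'E'
from h import *
go(.583,-.2085,.016,80); find()
p,d=r.capture("side");cv2.imwrite("pics/s9.png",cv2.resize(p[200:370,200:400,::-1],(700,595),interpolation=cv2.INTER_CUBIC))
E
```

```text
t 46.7 tcp [ 0.5811 -0.2083  0.0412] [179.97  -0.    79.97] w 0.0234 F [-0.2 -0.7 -1.1]
 shift mm [ 0.2  1.9 25.2]
 turn [ 0.03 -0.   -0.03]
bench/board 57 w [0.7327 0.4281] ztop 0.05 local [0.1943 0.6368]
bench/board 116 w [0.719  0.3922] ztop 0.05 local [0.1806 0.6009]
bench/board 72 w [0.6779 0.4612] ztop 0.049 local [0.1395 0.6699]
bench/board 77 w [0.6724 0.2997] ztop 0.05 local [0.134  0.5084]
bench/board 83 w [ 0.492  -0.2044] ztop 0.042 local [-0.0464  0.0043]
bench/board 69 w [0.3422 0.2914] ztop 0.05 local [-0.1962  0.5001]
bench/board 690 w [0.3086 0.1596] ztop 0.029 local [-0.2298  0.3683]
```

View pics/s9.png

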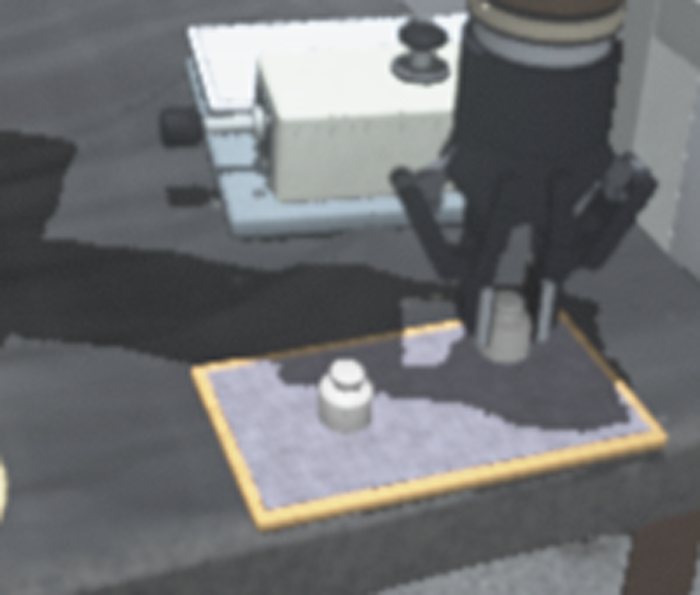

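The first weight stands at (346,395), and the second hangs upright at (507,325). Lowering.

arm_command:
  targets:
    - [0, 0, 0.015, 0, 0, 0, 0.1]
    - [0, 0, 0.009, 0, 0, 0, 0.1]
    - [0, 0, 0.002, 0, 0, 0, 0.1]
    - [0, 0, 0, 0, 0, 0, 0.1]

```text
t: 47.3
tcp_pos: [0.5804, -0.2087, 0.0166]
tcp_rot: [-3.14, -0.0, 1.395]
force: [-3.7, 2.7, 11.6]
width: 0.0232
```

arm_command:
  targets:
    - [0, 0, 0, 0, 0, 0, 0.1]
    - [0, 0, 0, 0, 0, 0, 0.3]
    - [0, 0, 0, 0, 0, 0, 0.6]
    - [0, 0, 0, 0, 0, 0, 0.7]
    - [0, 0, 0, 0, 0, 0, 0.7]
    - [0, 0, -0.03, 0, 0, 0, 0.7]
    - [0, 0, -0.05, 0, 0, 0, 0.7]
    - [0, 0, -0.05, 0, 0, 0, 0.7]
    - [0, 0, -0.05, 0, 0, 0, 0.7]
    - [0, 0, 0, 0, 0, 0, 0.7]

```text
t: 48.55
tcp_pos: [0.5843, -0.2104, 0.2008]
tcp_rot: [3.13, 0.003, 1.395]
force: [0.5, -0.5, -0.3]
width: 0.0599
```

arm_command:
  targets:
    - [0, -0.03, 0, 0, 0, 0, 0.7]
    - [0, -0.04, 0, 0, 0, 0, 0.7]
    - [0, -0.04, 0, 0, 0, 0, 0.7]
    - [0, -0.04, 0, 0, 0, 0, 0.7]
    - [0, 0, 0, 0, 0, 0, 0.7]
    - [0, 0, 0, 0, 0, 0, 0.7]

```text
t: 49.3
tcp_pos: [0.4333, -0.1827, 0.1946]
tcp_rot: [3.141, 0.0, 1.395]
force: [-0.2, -0.9, -0.1]
width: 0.0596
```

```bash
python3 - <<'E'
from h import *
go(.583,-.2085,.016,80); find()
p,d=r.capture("side");w=world("side",d); c,s=np.cos(TY),np.sin(TY); L=(w[...,:2]-TO)@np.array([[c,-s],[s,c]])
m=(w[...,2]>.045)&(w[...,2]<.08)&(L[...,0]<-.1)&(L[...,0]>-.19)&(abs(L[...,1]+.056)<.02)
print(np.percentile(L[m][:,0],[0,3,50]).round(4))
cv2.imwrite("pics/s10.png",cv2.resize(p[170:370,170:420,::-1],(750,600),interpolation=cv2.INTER_CUBIC))
E
```

```text
t 49.3 tcp [ 0.4333 -0.1827  0.1946] [179.96   0.    79.93] w 0.0596 F [-0.2 -0.9 -0.1]
 shift mm [  0.8 151.8 178.7]
 turn [ 0.04  0.   -0.07]
bench/board 54 w [0.7331 0.4281] ztop 0.049 local [0.1947 0.6368]
bench/board 109 w [0.7181 0.3923] ztop 0.05 local [0.1797 0.601 ]
bench/board 66 w [0.674  0.4606] ztop 0.05 local [0.1356 0.6693]
bench/board 71 w [0.6719 0.2991] ztop 0.05 local [0.1335 0.5078]
bench/board 84 w [ 0.5782 -0.2069] ztop 0.042 local [0.0398 0.0018]
bench/board 84 w [ 0.492 -0.204] ztop 0.043 local [-0.0464  0.0047]
bench/board 58 w [0.3423 0.2865] ztop 0.05 local [-0.1961  0.4952]
bench/board 688 w [0.3086 0.1596] ztop 0.03 local [-0.2298  0.3683]
[-0.1458 -0.1454 -0.13  ]
```

View pics/s10.png

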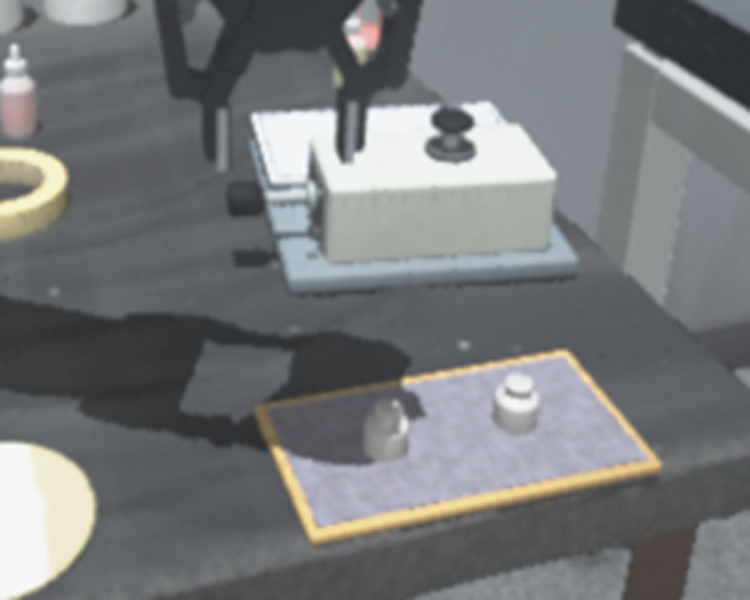

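Both weights stand upright on the felt at (385,430) and (516,403). The rod is home, the plunger is up, and the arm touches nothing. Handing in.

```bash
python3 -c "
from bench import r
print(r.close_job())"
```

```text
the job is handed in; nothing more can be done
None
```

The job is handed in, with every step done in the required order; no verdict was reported. Only two weights were in the scene, both 100 g.

- **Run:** I stood both weights on the platform and pulled the rod 18 mm to its middle click. I then held the plunger at its stop (TCP 106 mm, 16–20 N) for about 3 s and pushed the rod home. After that I moved both weights to the board.
- **One mishap:** the first grasp of the second weight closed on nothing, because it had shifted to local (56, −21) mm on the platform. It was still upright, so I found it again and picked it up on the retry.
- **Last checks:**
  - Both weights stand upright on the felt, at about (−46, +5) and (+40, +2) mm from the board's centre.
  - The knob's front face reads −146 mm, which is rod home (about 1 mm of measuring offset).
  - The plunger looks up in the last picture; I measured it at 118 mm after release and did not touch it again.
  - The dropper bottles are within measuring noise of where they started.
  - The gripper is clear of everything. None of these checks failed.

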